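# Coax the loaded upper tier onto its four posts

### The arm

A 6-joint arm with a two-finger parallel gripper is mounted at the origin on the work surface. World frame = base frame: x ahead of the robot, y to its left, z up, the work surface at z = 0. Lengths are in m, angles in degrees, forces in N, time in s.
With the tool pointing down it reaches from about 0.3 to 0.75 m from the base axis. Payload 8.5 kg.
Tool frame: the origin (TCP) lies at the very end of the fingers, on their centre line; the grasp point (between the pads) lies 19 mm behind it (env.grip_point_offset is the distance from the TCP to the grasp point, in m); z points along the fingers, y is the direction in which the jaws open and shut (so a half turn about z gives the same grasp; the last joint's range is limited). The gripper opens to 85 mm and grips with 20 to 120 N. Pads are 22 mm wide; open, the fingers measure 114 mm over their backs; the gripper's body (76 mm by 85 mm) begins 54 mm behind the grasp point. The pads swing forward as they close: fully open they stand 13 mm farther back than shut.
Start: joints at [-82.867, 21.807, 74.336, -0, 83.858, -12.336], TCP at [0.183, -0.519, 0.231] pointing down, gripper open.
Joint ranges: [-178.18, 178.18], [-50.72, 133.34], [12.68, 142.11], [-81.47, 261.47], [9.98, 163.14], [-165.26, 165.26]. Speed limits (degrees/s): [136.94, 136.94, 180, 180, 180, 180].

### API

Orientations are given as a 3x3 rotation matrix whose columns are the frame's x, y, z axes.
In Python, from rig import env gives the robot as it stands.
- The arm moves only by the tool move_arm, never from a script. Its argument "moves" is a list of rows, each a list of 4 numbers: the shift along the tool's x, y, z in mm, then the turn about the tool's z in rad. In form: [[tx, ty, tz, spin], ...]. A call has 1 to 20 rows; each row is the pose to reach, as a shift and turn from the pose commanded when the call began, along the tool's axes at that moment; what a row does not reach only later rows make up. A row lasts 1/10 s, in which the tool goes at most 50 mm and 8.59 degrees, less where a joint would pass 70% of its speed; a pose out of reach is approached as far as the arm can. A call with a gripper value outside its range is refused whole. "grip" is the closure, from 0 (fully open) to 1 (shut), set as the call begins (left out, the last holds). The fingers move at their own pace and stop on an object; "grip_force" is the grip in N (left out, the last holds). Time passes only in rows, so rows that repeat a pose let the fingers close. It gives the time, the measured TCP pose, the force and the opening at its end, in the units of the state.
- env.observe(): the state, without advancing time (a new reading comes with each control period).
- env.get_image(name): name is "side" or "top"; returns the picture (400x640x3 uint8, red, green, blue); there is no depth.
- env.get_calibration(name): a dict with "fovy" (degrees; the focal length in pixels is half the picture's height over the tangent of half this angle, whatever the lens; pixels are square), "cx", "cy" (the principal point, pixels), "extrinsics" (4x4, takes a point from world to camera coordinates). Camera axes: x right, y up, looking along -z (the intrinsics and any distortion apply to the point x, -y, -z); pixel columns grow to the right and rows downward; lengths in m; the calibration is good to about 2 mm. A picture is of the moment at which its call begins. get_calibration takes no time and is no camera call.
- env.close_job(): hands the job in, once; it reports no verdict.
Trained networks look in the newest picture that a camera, given by its name, has taken for a name from the list of things; names that differ only in an ending like _2 or _b are one class to them, and where a whole thing is asked for, a point or a joint stands for the part that bears it (a point fixed in the world has none). Each returns a list of dicts, best first, with "conf" (0 to 1); they miss things now and then, are a little off and sometimes report something else, mostly with a low value. They report only what shows in the picture. A call takes as long as a camera call. They do not tell look-alikes from the thing itself.
- env.silhouettes(camera, name): "region" (400x640 bool, what is visible of it) and "point" ([row, column] in pixels, amid what is visible of it).
- env.tip_of(camera, name): "point" ([row, column] in pixels: a listed point, or the origin of a listed thing).
The state is a dict: "time_s": time; "q": joint angles; "qvel": joint speeds; "joint_efforts": joint torques, N m; "position": TCP position; "tool_rot": TCP orientation; "ft_force": force on the tool from outside, world axes, zero at the start; "wrist_torque": the same for the moment, N m; "grip_width": finger opening in m.
Only numpy, scipy, OpenCV 4.12 (cv2) and the standard library are available. Lean on these libraries where they do the work, as an engineer would, in place of code of your own. Each camera call takes 0.05 s, during which the arm holds its last target.

### The job

The upper tray of the pantry rack, with the preserving jar standing on it, was set down askew and is only perched on the tips of the four posts, which stand a little loose and lean this way and that. Without lifting it off, nudge and sway the tray until all four corner sockets have dropped over their posts, then press it down firmly but not brutally past the spring buttons until it sits fully home on every post, with the jar still standing on it. Do not press on the glass jar, tip it over or shove the rack along the shelf, and leave the other things where they are.

Things in the scene. Friction and masses are not known exactly. Their poses are not given: they have to be found in the camera images.
- rack: Lower tier of a pantry rack, 2.4 kg, loose on rubber feet: cream enamelled tray, 160 mm (x) by 200 mm (y), with four stepped metal posts at x = +-55, y = +-75 mm: 26 mm in diameter up to a shoulder 90 mm above the shelf, then an 18 mm spigot, its last 5 mm tapering to a 13 mm flat tip 127 mm above the shelf. Origin: middle of its footprint at shelf height; z up.
- tray: Upper tier: cream sheet-steel tray, dark rolled rim, 160 mm (x) by 200 mm (y), flat underneath, 0.4 kg. Origin: middle of the underside; z up. Floor 4 mm thick; rim 8 mm wide, its top 22 mm above the underside. Four 21 mm holes at x = +-55, y = +-75 mm, each in a collar of 29 mm outer diameter, 16 mm high. At first it lies on the post tips, up to 25 mm and 0.1 rad out of place, and slides if pushed.
- jar: Glass preserving jar with wire lever-lock lid, 76 mm in diameter (87 mm over the wires), 75 mm high, 0.35 kg, standing loose near the middle of the upper tray. Origin: centre of its underside; z up.
- mould: Hard silicone muffin mould with six cups, 115 mm by 170 mm by 34 mm high, on the shelf beside the rack. Origin: centre of its underside. To be left alone.
- pot_stand: Slatted wooden pot stand, 150 mm by 150 mm by 20 mm high, on the shelf on the other side of the rack. Origin: centre of its underside. To be left alone.
- tin: Round enamelled tin, 83 mm in diameter, 58 mm high, standing on the lower tier of the rack. Origin: centre of its underside. To be left alone.
- spoons: Fan of four aluminium measuring spoons on a ring, about 150 mm long by 95 mm by 15 mm high, lying on the pot stand. Origin: near the middle, at its underside. To be left alone.
- socket0 (a point): Centre of the upper tray's hole at its own x = -55 mm, y = -75 mm, in the plane of the underside.
- socket1 (a point): Centre of the upper tray's hole at its own x = -55 mm, y = 75 mm, in the plane of the underside.
- socket2 (a point): Centre of the upper tray's hole at its own x = 55 mm, y = -75 mm, in the plane of the underside.
- socket3 (a point): Centre of the upper tray's hole at its own x = 55 mm, y = 75 mm, in the plane of the underside.
- foot0 (a point): Foot of the rack's post at its x = -55, y = -75 mm, at shelf height. Each post stands with slack on its stud: pushed by about 0.4 N at the tip it leans any way, to a stop 6 mm off centre along x and y at the tip, and stays so; the poses do not tell how. A hole takes a tip that is within 4 mm of its centre.
- foot1 (a point): Foot of the post at x = -55, y = 75 mm. Every spigot has a round spring button standing 3.5 mm out of its outward y side, its middle 22 mm above the shoulder. A tray that has dropped over the tips first hangs on the buttons, underside 15 to 28 mm above the shoulders; each corner passes its button at about 7 N, weight included; fully home, the underside rests on the shoulders.
- foot2 (a point): Foot of the post at x = 55, y = -75 mm. The perched tray slides under a level push of 3 to 8 N; the whole rack shifts only above about 15 N.
- foot3 (a point): Foot of the post at x = 55, y = 75 mm.
Mind the look-alikes: they are no part of the job. What is shaped like the jar but green or turquoise is not meant.

How it is judged:
By the outcome, as a careful person would: the job done as asked, in the order asked, and still so for the second after the job is handed in, with the robot touching nothing.
It also fails if it takes over 72 s, if anything falls off the work surface, if the arm or the gripper's body presses on something with over 40 N, if the wrist force passes 120 N, or if a joint passes its speed limit or range.

## Working session

There is one attempt and no reset: what is moved stays moved. The work goes in short steps, Python scripts to look and compute and a tool call to move; the robot and the scene stay as the last step left them, time stands still between calls to the robot, and variables do not carry over. Pictures are saved under pics/ and viewed, and the job is handed in when it is done.

Besides the shell and the picture viewer there is one more tool, called by a JSON object that holds its "method" and its "body", one argument or row to a line. move_arm: Moves the arm, as the interface text tells. Its arguments: {"type":"object","properties":{"moves":{"type":"array"},"grip":{"type":"number"},"grip_force":{"type":"number"}},"required":["moves"]}

```bash
ls; mkdir -p pics
python3 - <<'E'
from rig import env
import cv2, json
for n in ("side","top"):
    im=env.get_image(n); cv2.imwrite(f"pics/{n}0.png",im[:,:,::-1]); c=env.get_calibration(n); print(n,c)
o=env.observe(); print(o)
E
```

```text
pics
side {'fovy': 53.27459389529872, 'cx': 314.26281851580836, 'cy': 202.8115386944305, 'extrinsics': array([[-0.98235707, -0.18694961,  0.0049436 ,  0.55094182],
       [ 0.12199855, -0.62057819,  0.77459606, -0.16019081],
       [-0.14174254,  0.76153303,  0.63243695, -0.94865341],
       [ 0.        ,  0.        ,  0.        ,  1.        ]])}
top {'fovy': 49.87185543022056, 'cx': 321.55999378655133, 'cy': 199.94625081450607, 'extrinsics': array([[-0.02515929, -0.99962928,  0.01040725,  0.0062281 ],
       [ 0.98549218, -0.02305287,  0.16814796, -0.54628055],
       [-0.16784571,  0.01448675,  0.98570683, -0.92417675],
       [ 0.        ,  0.        ,  0.        ,  1.        ]])}
{'time_s': 0.1, 'q': array([-8.28679145e+01,  2.18350032e+01,  7.43768168e+01, -5.04167877e-04,
        8.38579388e+01, -1.23358107e+01]), 'qvel': array([-0.03415983, -0.0581917 , -0.0268126 ,  0.11153868,  0.0932888 ,
       -0.08129119]), 'joint_efforts': array([ 3.36839134e-03, -4.49222839e+01, -2.31655240e+01, -1.96618807e-04,
        3.66001455e-03,  2.67292322e-07]), 'position': array([ 0.18326698, -0.51830449,  0.23081461]), 'tool_rot': array([[ 9.42828086e-01,  3.33279426e-01, -1.59844970e-04],
       [ 3.33279369e-01, -9.42827347e-01,  1.20701297e-03],
       [ 2.51566379e-04, -1.19127876e-03, -9.99999259e-01]]), 'ft_force': array([ 0.19637212, -0.44115673, -0.12158993]), 'wrist_torque': array([ 0.02712393, -0.01688638,  0.02313141]), 'grip_width': 0.08528924607485189}
```

View pics/side0.png

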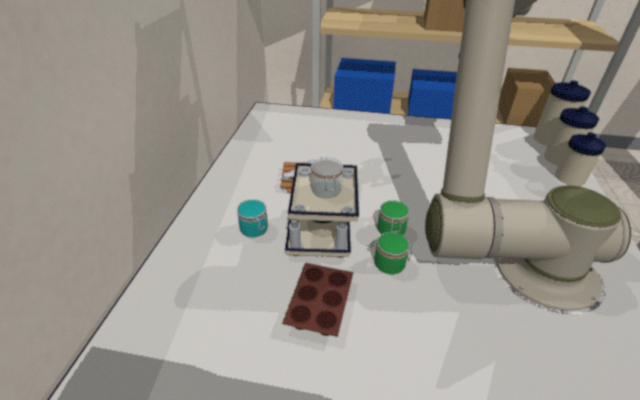

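View pics/top0.png

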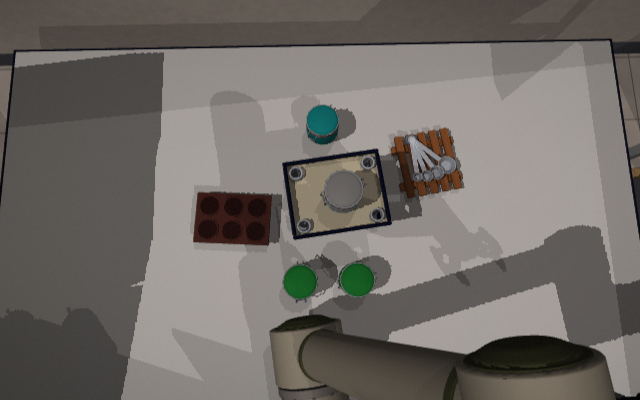

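Clear jar stands on the tray at (343,189) in top; the look-alikes are turquoise (322,123) and green (300,281), (357,279). Now I'll measure the tray and the rack.

```bash
cat > h.py <<'E'
from rig import env
import numpy as np, cv2
from scipy.optimize import least_squares
C={n:env.get_calibration(n) for n in("side","top")}
def proj(n,P):
    c=C[n];P=np.atleast_2d(P);E=c["extrinsics"];p=P@E[:3,:3].T+E[:3,3]
    f=200/np.tan(np.radians(c["fovy"]/2))
    return np.c_[c["cx"]+f*p[:,0]/-p[:,2], c["cy"]+f*p[:,1]/p[:,2]]
def ray(n,uv):
    c=C[n];E=c["extrinsics"];f=200/np.tan(np.radians(c["fovy"]/2))
    d=np.array([(uv[0]-c["cx"])/f,-(uv[1]-c["cy"])/f,-1.]);R=E[:3,:3]
    return -R.T@E[:3,3],R.T@d
def onz(n,uv,z):
    o,d=ray(n,uv);return o+d*(z-o[2])/d[2]
def pose(x,y,a,L):
    L=np.atleast_2d(L);c,s=np.cos(a),np.sin(a)
    return np.c_[x+c*L[:,0]-s*L[:,1],y+s*L[:,0]+c*L[:,1],L[:,2]]
HX=np.array([[-55,-75],[-55,75],[55,-75],[55,75]])/1000.
E
python3 - <<'E'
from h import *
for n in("side","top"):
    env.get_image(n)
    for nm in ["socket0","socket1","socket2","socket3","foot0","foot1","foot2","foot3","rack","tray","jar","tin","mould"]:
        z={"s":.127,"f":0,"r":0,"t":.127,"j":.131,"m":0}[nm[0]]
        if nm=="tin": z=.01
        for d in env.tip_of(n,nm)[:3]:
            p=d["point"]; print(n,nm,round(d["conf"],2),np.round(p[::-1],1),np.round(onz(n,p[::-1],z)*1000,1))
im=env.get_image("top"); cv2.imwrite("pics/topc.png",cv2.resize(im[135:255,265:405,::-1],None,fx=5.5,fy=5,interpolation=cv2.INTER_CUBIC)[:600,:800])
im=env.get_image("side"); cv2.imwrite("pics/sidec.png",cv2.resize(im[150:265,250:390,::-1],None,fx=5,fy=5,interpolation=cv2.INTER_CUBIC))
E
```

```text
side socket0 0.9 [346.4 180.1] [496.6 -94.8 127. ]
side socket0 0.79 [308.8 177.1] [592.7 -89.1 127. ]
side socket0 0.74 [298.2 212.5] [589.   51.9 127. ]
side socket1 0.9 [346.4 180.1] [496.6 -94.8 127. ]
side socket1 0.79 [308.8 177.1] [592.7 -89.1 127. ]
side socket1 0.74 [298.2 212.5] [589.   51.9 127. ]
side socket2 0.9 [346.4 180.1] [496.6 -94.8 127. ]
side socket2 0.79 [308.8 177.1] [592.7 -89.1 127. ]
side socket2 0.74 [298.2 212.5] [589.   51.9 127. ]
side socket3 0.9 [346.4 180.1] [496.6 -94.8 127. ]
side socket3 0.79 [308.8 177.1] [592.7 -89.1 127. ]
side socket3 0.74 [298.2 212.5] [589.   51.9 127. ]
side foot0 0.81 [294.4 249.8] [602.   49.4   0. ]
side foot0 0.8 [301.2 212.1] [616.  -95.4   0. ]
side foot0 0.79 [341.2 213.9] [ 505.7 -109.3    0. ]
side foot1 0.81 [294.4 249.8] [602.   49.4   0. ]
side foot1 0.8 [301.2 212.1] [616.  -95.4   0. ]
side foot1 0.79 [341.2 213.9] [ 505.7 -109.3    0. ]
side foot2 0.81 [294.4 249.8] [602.   49.4   0. ]
side foot2 0.8 [301.2 212.1] [616.  -95.4   0. ]
side foot2 0.79 [341.2 213.9] [ 505.7 -109.3    0. ]
side foot3 0.81 [294.4 2
[... 1438 characters left out ...]
   0. ]
top foot1 0.6 [293.9 181. ] [601.4  57.    0. ]
top foot1 0.43 [376.2 214.9] [ 515.4 -135.4    0. ]
top foot2 0.65 [369.1 215.8] [ 513.7 -118.6    0. ]
top foot2 0.6 [293.9 181. ] [601.4  57.    0. ]
top foot2 0.43 [376.2 214.9] [ 515.4 -135.4    0. ]
top foot3 0.65 [369.1 215.8] [ 513.7 -118.6    0. ]
top foot3 0.6 [293.9 181. ] [601.4  57.    0. ]
top foot3 0.43 [376.2 214.9] [ 515.4 -135.4    0. ]
top rack 0.29 [426.3 163.8] [ 636.4 -261.8    0. ]
top tray 0.65 [336.5 196.2] [539.7 -37.  127. ]
top jar 0.86 [301.9 278.6] [373.8  37.4 131. ]
top jar 0.68 [323.5 131.2] [679.1 -13.6 131. ]
top jar 0.67 [344.2 194.9] [541.3 -52.7 131. ]
top mould 0.62 [234.  218.9] [513.9 198.5   0. ]
```

View crops.

View pics/topc.png

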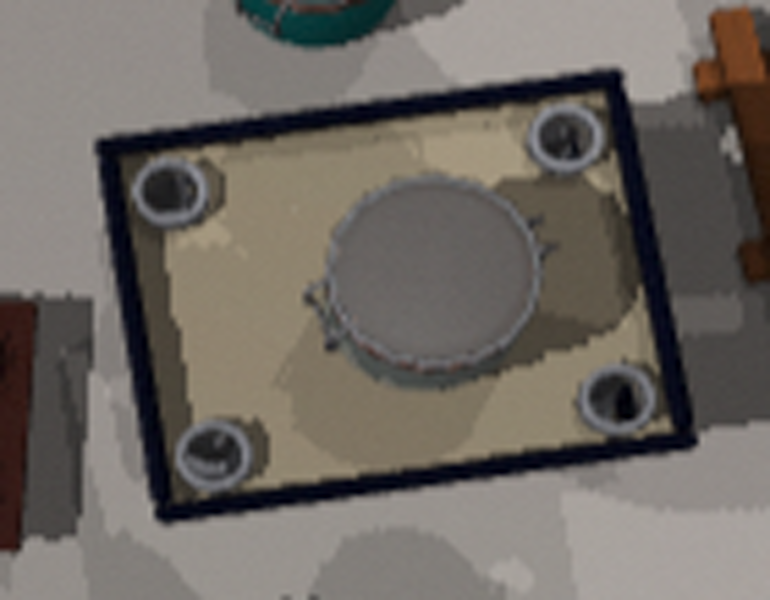

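View pics/sidec.png

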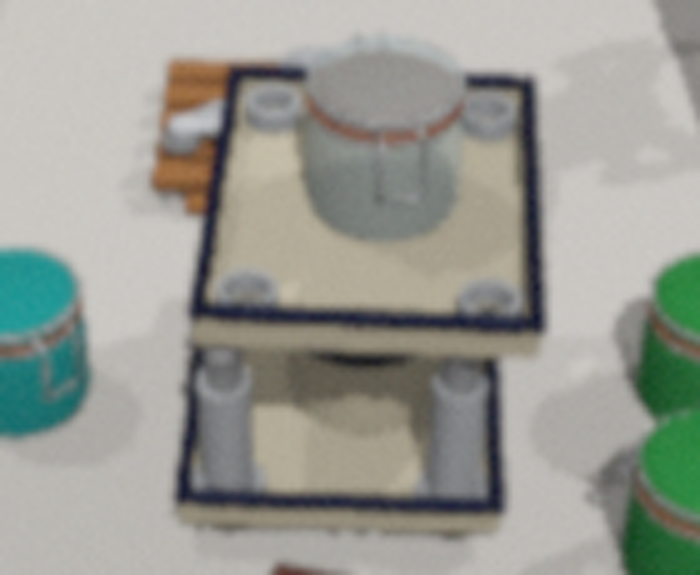

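```bash
cat > fit.py <<'E'
from h import *
def fit(obs,x0,fz=False):
    # obs: (cam,uv,local xyz)
    def r(p):
        e=[]
        for n,uv,L in obs:
            W=pose(p[0],p[1],p[2],L); W[:,2]+=p[3] if fz else x0[3]
            e.append(proj(n,W)[0]-uv)
        return np.ravel(e)
    s=least_squares(r,x0,x_scale=[.01,.01,.05,.01],loss="soft_l1"); return s.x,r(s.x).reshape(-1,2)
E
python3 - <<'E'
from fit import *
cs=[(80,100),(80,-100),(-80,-100),(-80,100)]  # TL,TR,BR,BL in top
top=[(282.8,163),(377.4,149),(391.4,223),(294.1,239.4)]
side={(80,100):(288.4,212.4),(80,-100):(296,163.6),(-80,-100):(357.4,165.2),(-80,100):(359,214.4)}
o1=[("top",np.array(t),np.array([c[0],c[1],22])/1000) for c,t in zip(cs,top)]
o2=[("side",np.array(side[c]),np.array([c[0],c[1],22])/1000) for c in cs]
# collar tops from crop
tc={(55,75):(171,193),(55,-75):(566,137),(-55,-75):(619,398),(-55,75):(213,455)}
sc={(55,-75):(274,104),(-55,-75):(488,112),(55,75):(247,288),(-55,75):(490,297)}
o3=[("top",np.array([x/5.5+265,y/5+135]),np.array([k[0],k[1],16])/1000) for k,(x,y) in tc.items()]
o4=[("side",np.array([x/5+250,y/5+150]),np.array([k[0],k[1],16])/1000) for k,(x,y) in sc.items()]
for nm,o in(("top",o1+o3),("side",o2+o4),("all",o1+o2+o3+o4)):
  for fz in(False,True):
    s,r=fit(o,[.54,-.04,.1,.127],fz); print(nm,fz,np.round(s*1000,1)); 
print(np.round(r,1))
# jar: detect silhouettes; tin; side shoulders, lower
for n,uv,z in [("side",(295,224.4),.09),("side",(342,225.6),.09)]: print("shoulder",np.round(onz(n,uv,z)*1000,1))
for z in (0,.01,.02):print("rack rim near",z,[np.round(onz("side",uv,z)*1000,1) for uv in((286,249.6),(350.4,250.6))])
print("feet", [np.round(onz("side",(x/5+250,y/5+150),.012)*1000,1) for x,y in((228,488),(461,488))])
E
```

```text
top False [541.9 -36.1 133.9 127. ]
top True [544.  -36.7 133.6 115.6]
side False [540.6 -27.8 130.  127. ]
side True [543.  -44.6 131.8 113.6]
all False [541.7 -34.8 131.6 127. ]
all True [542.7 -36.6 132.2 119.7]
[[-0.4  0.1]
 [ 0.5 -0.3]
 [ 0.6  1.5]
 [-0.4  0.6]
 [-1.1  0.1]
 [-0.4 -0.8]
 [-0.6 -0.2]
 [ 0.3  1. ]
 [ 0.2  0.1]
 [-0.1  0.4]
 [-0.4  0.1]
 [ 0.6  0.1]
 [-0.4 -0.3]
 [-0.4 -0.4]
 [ 0.1  0.2]
 [-0.3  0.3]]
shoulder [597.2  53.2  90. ]
shoulder [488.3  36.2  90. ]
rack rim near 0 [array([622.7,  52.8,   0. ]), array([464.2,  25.3,   0. ])]
rack rim near 0.01 [array([620. ,  62.1,  10. ]), array([463.7,  35. ,  10. ])]
rack rim near 0.02 [array([617.3,  71.4,  20. ]), array([463.2,  44.7,  20. ])]
feet [array([597.8,  52.8,  12. ]), array([484.7,  30.7,  12. ])]
```

Run:
```python
from h import *
im=env.get_image("side")
R={}
for nm in("rack","tray","foot0"):
    ds=env.silhouettes("side",nm)[:4]
    for i,d in enumerate(ds): print(nm,i,round(d["conf"],2),np.round(d["point"],1),d["region"].sum())
    R[nm]=ds[0]["region"]
np.savez("sil.npz",im=im,**R)
v=im[:,:,::-1].copy()
for nm,col in(("rack",(0,0,255)),("tray",(0,255,0))):
    v=cv2.resize(v,None,fx=1,fy=1)
x0,y0,s=275,205,9
c=cv2.resize(v[y0:y0+55,x0:x0+85],None,fx=s,fy=s,interpolation=cv2.INTER_CUBIC)
m=cv2.resize(R["rack"][y0:y0+55,x0:x0+85].astype(np.uint8),None,fx=s,fy=s,interpolation=cv2.INTER_NEAREST)
k,_=cv2.findContours(m,cv2.RETR_LIST,cv2.CHAIN_APPROX_NONE); c2=c.copy(); cv2.drawContours(c2,k,-1,(0,0,255),1)
cv2.imwrite("pics/rk1.png",c2)
```

```text
rack 0 0.74 [238.7 312.7] 1842
tray 0 0.71 [202.2 323.6] 2786
foot0 0 0.67 [239.9 312.9] 1912
```

View pics/rk1.png

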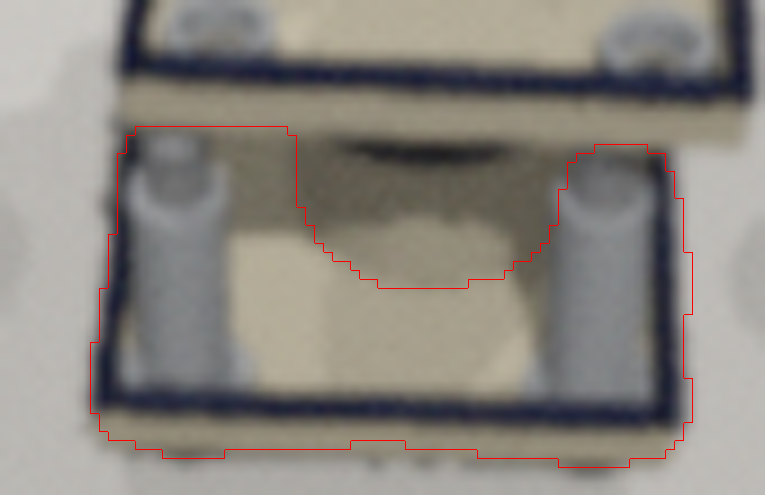

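```bash
cat > edge.py <<'E'
from h import *
from scipy.ndimage import map_coordinates
def edges(img,n,p,z,corners,segs,rng=3.5,N=24,lo=.06,hi=.94,wide=0):
    """find subpixel outer edge (bright outside->dark rim); return list of (local pt, normal, offset)"""
    g=img.astype(float)[:,:,0]  # red: navy is darkest in red
    L=np.c_[np.array(corners)/1000.,np.zeros(len(corners))]
    ctr=proj(n,[pose(p[0],p[1],p[2],[0,0,0])[0]+[0,0,z]])[0]
    out=[]
    for a,b in segs:
        for t in np.linspace(lo,hi,N):
            l=L[a]*(1-t)+L[b]*t
            W=pose(p[0],p[1],p[2],[L[a],L[b],l]);W[:,2]+=z
            q=proj(n,W);d=q[1]-q[0];nn=np.array([-d[1],d[0]])/np.hypot(*d)
            if nn@(q[2]-ctr)<0: nn=-nn
            s=np.arange(-rng,rng+.01,.1);P=q[2]+s[:,None]*nn
            I=cv2.GaussianBlur(map_coordinates(g,[P[:,1],P[:,0]],order=3)[None],(0,0),3)[0]
            G=np.gradient(I); k=np.argmax(G[3:-3])+3
            if G[k]>1.0 and 5<k<len(s)-6: out.append((l,nn,q[2]+s[k]*nn,(a,b)))
    return out
def fit(sets,x0,free,mask=None):
    """sets: list of (n,out,zoff); params x,y,yaw,z"""
    x0=np.array(x0,float);free=np.array(free)
    def r(v):
        p=x0.copy();p[free]=v;e=[]
        for n,o,zo in sets:
            W=pose(p[0],p[1],p[2],np.array([a[0] for a in o]));W[:,2]+=p[3]+zo
            q=proj(n,W);e+=[ (q[i]-a[2])@a[1] for i,a in enumerate(o)]
        return np.array(e)
    s=least_squares(r,x0[free],x_scale=.01,loss="soft_l1",f_scale=.3);x0[free]=s.x;return x0,r(s.x)
CO=[(80,100),(80,-100),(-80,-100),(-80,100)]
SEG=[(0,1),(1,2),(2,3),(3,0)]
def avg(n,k=4): return np.mean([env.get_image(n).astype(float) for _ in range(k)],0)
E
python3 - <<'E'
from edge import *
I={n:avg(n,4) for n in("side","top")}
np.savez("avg0.npz",**I)
p=[.5425,-.0365,.132,.12]
for z0 in (.12,):
  for it in range(3):
    S={n:(n,edges(I[n],n,p,p[3]+.022,CO,SEG),.022) for n in I}
    p,r=fit(list(S.values()),p,[0,1,2,3])
  print("both",np.round(np.array(p)*1000,1),len(r),np.round(np.sqrt(np.mean(r**2)),2))
for n in I:
    for f,z in(([0,1,2],.127),([0,1,2,3],.12)):
        q,r=fit([S[n]],[p[0],p[1],p[2],z],f);print(n,np.round(q*1000,1),len(r),np.round(np.sqrt(np.mean(r**2)),2))
    o=S[n][1]
    for sg in SEG: print(sg,sum(a[3]==sg for a in o),np.round(np.mean([r[i] for i,a in enumerate(o) if a[3]==sg]),2))
E
```

```text
both [543.7 -35.3 130.6 119.2] 183 0.47
side [542.1 -25.5 128.8 127. ] 87 0.71
side [543.9 -38.5 131.9 116. ] 87 0.64
(0, 1) 24 0.15
(1, 2) 15 -1.23
(2, 3) 24 0.13
(3, 0) 24 -0.18
top [542.4 -35.  130.9 127. ] 96 0.24
top [543.  -35.2 130.7 124.1] 96 0.18
(0, 1) 24 0.12
(1, 2) 24 -0.08
(2, 3) 24 0.11
(3, 0) 24 -0.08
```

Run:
```python
from edge import *
d=np.load("avg0.npz")
t=d["top"]
tiles=[]
for hx in HX:
    W=pose(.5427,-.035,.1308,[hx[0],hx[1],.127])
    u=proj("top",W)[0]; print(hx,np.round(u,1))
    M=np.array([[18,0,180-18*u[0]],[0,18,180-18*u[1]]],float)
    c=cv2.warpAffine(t,M,(360,290),flags=cv2.INTER_CUBIC)
    c=np.clip(c*1.6,0,255).astype(np.uint8)[:,:,::-1].copy()
    th=np.linspace(0,2*np.pi,60)
    for r,z,col in((.0105,.127,(0,0,255)),(.0145,.143,(0,255,0)),(.0105,.143,(0,255,255))):
        L=np.c_[hx[0]+r*np.cos(th),hx[1]+r*np.sin(th),np.full(60,z)]
        q=proj("top",pose(.5427,-.035,.1308,L))*18+M[:,2]
        cv2.polylines(c,[q.astype(np.int32)],True,col,1)
    tiles.append(c)
cv2.imwrite("pics/holes.png",np.vstack([np.hstack([tiles[1],tiles[0]][::1]),np.hstack([tiles[3],tiles[2]])]))
```

```text
[-0.055 -0.075] [375.8 215.3]
[-0.055  0.075] [303.6 226.5]
[ 0.055 -0.075] [366.6 163.9]
[0.055 0.075] [295.8 174.6]
```

View pics/holes.png

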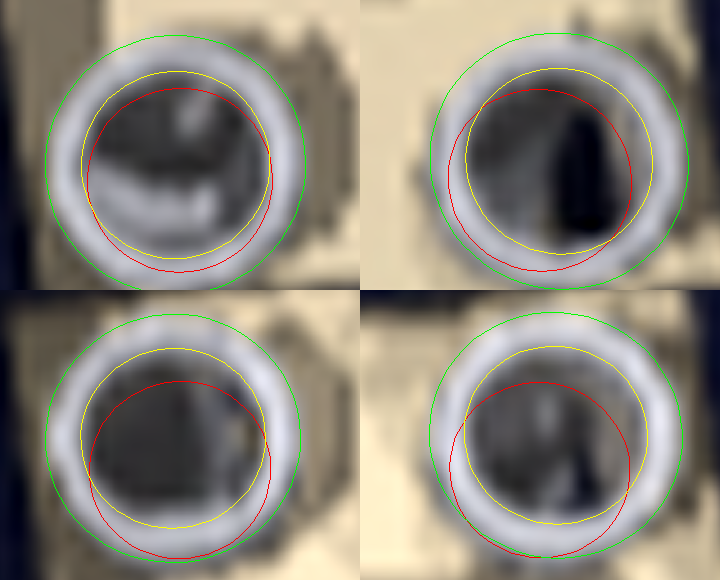

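Run:
```python
from edge import *
d=np.load("avg0.npz")
pt=np.array([.5424,-.035,.1309,.127])
o=edges(d["side"],"side",[.5437,-.0353,.1306],.141,CO,[(0,1),(2,3),(3,0)])
# solve for image offset (du,dv) + small rotation given pt
def r(v):
    W=pose(*pt[:3],np.array([a[0] for a in o]));W[:,2]+=.149
    q=proj("side",W)+v[:2]+ (0 if len(v)<3 else 0)
    return np.array([(q[i]-a[2])@a[1] for i,a in enumerate(o)])
s=least_squares(r,[0,0],loss="soft_l1",f_scale=.3);print("side offset px",s.x,np.sqrt(np.mean(s.fun**2)))
for sg in [(0,1),(2,3),(3,0)]: print(sg,np.round([r(s.x)[i] for i,a in enumerate(o) if a[3]==sg],1))
off=s.x
# rack: corrected pixels
f=lambda uv,z: np.round(onz("side",np.array(uv)-off,z)*1000,1)
C_=lambda x,y:((x+.5)/9+275-.5,(y+.5)/9+205-.5)
print("shoulders",f(C_(177,186),.09),f(C_(601,186),.09))
for z in(.016,.02,.024):
    print(z,"rim corners",f(C_(97,403),z),f(C_(679,424),z),"edgepts L",f(C_(122,150),z),"R",f(C_(674,170),z))
print("navy in socket0 ", [np.round(onz("top",(375.8+x/18,215.3-15/18),.02)*1000,1) for x in(195-180,250-180)])
print("navy in socket2 ", [np.round(onz("top",(366.6+x/18,163.9+45/18),.02)*1000,1) for x in(560-360-180,600-360-180)])
for nm in("mould","pot_stand"):
  for n in("side","top"):
    if nm=="mould": env.get_image(n)
    for D in env.tip_of(n,nm)[:1]:
        uv=D["point"][::-1]-(off if n=="side" else 0); print(nm,n,np.round(onz(n,uv,0)*1000,1))
```

```text
side offset px [-0.52328703  2.92725491] 0.4000719193136223
(0, 1) [0.7 0.6 0.7 0.8 0.5 0.7 0.8 0.5 0.5 0.5 0.4 0.3 0.5 0.5 0.4 0.4 0.1 0.4
 0.7 0.6 0.5 0.5 0.5 0.3]
(2, 3) [0.4 0.3 0.4 0.3 0.4 0.5 0.4 0.4 0.5 0.4 0.4 0.6 0.3 0.3 0.3 0.4 0.5 0.6
 0.4 0.6 0.5 0.5 0.5 0.4]
(3, 0) [ 0.3 -0.1 -0.1 -0.1  0.   0.1  0.1  0.1  0.  -0.2  0.  -0.2 -0.3  0.1
  0.2  0.2  0.1 -0.  -0.   0.1  0.2  0.1  0.3  0.6]
shoulders [599.4  46.2  90. ] [490.2  24.8  90. ]
0.016 rim corners [621.3  57.2  16. ] [463.8  34.5  16. ] edgepts L [639.3 -45.9  16. ] R [477.5 -68.6  16. ]
0.02 rim corners [620.2  61.   20. ] [463.6  38.5  20. ] edgepts L [638.1 -41.5  20. ] R [477.2 -64.1  20. ]
0.024 rim corners [619.1  64.8  24. ] [463.4  42.4  24. ] edgepts L [636.9 -37.1  24. ] R [476.9 -59.5  24. ]
navy in socket0  [array([ 513.8, -133.6,   20. ]), array([ 513.6, -140.7,   20. ])]
navy in socket2  [array([ 628.2, -117.9,   20. ]), array([ 628.1, -123.2,   20. ])]
mould side [515.6 189.8   0. ]Traceback (most recent call last):
  File "<stdin>", line 25, in <module>
TypeError: unsupported operand type(s) for -: 'list' and 'int'
```

Choice: the clear grey‑lidded jar at (343,189) top / (326,188) side stands on the cream tray; the turquoise and green ones stand on the shelf. My plan is to pinch the tray's +y rim in the middle, away from the jar. From there I drag the tray so all the posts lean against the same stops, then lower it. First I go above that rim.

{"method": "move_arm", "body": {
  "moves": [
    [130, -107, -15, 0.05],
    [260, -215, -15, 0.1],
    [390, -322, -15, 0.15],
    [519, -430, -15, 0.209],
    [519, -430, -15, 0.209],
    [519, -430, -15, 0.209],
    [519, -430, -15, 0.209],
    [519, -430, -15, 0.209],
    [519, -430, -15, 0.209],
    [519, -430, -15, 0.209],
    [519, -430, -15, 0.209],
    [519, -430, -15, 0.209],
    [519, -430, -15, 0.209],
    [519, -430, -15, 0.209],
    [519, -430, -15, 0.209],
    [519, -430, -15, 0.209],
    [519, -430, -15, 0.209]
  ],
  "grip": 0.6,
  "grip_force": 25
}}

```text
time_s: 4.1
position: [0.529, 0.059, 0.2464]
tool_rot: [[0.992, 0.129, -0.0], [0.129, -0.992, -0.0], [-0.0, 0.0, -1.0]]
ft_force: [0.0, 0.6, -0.1]
grip_width: 0.0341
```

Run:
```python
from h import *
o=env.observe();print(o["time_s"],o["position"],np.degrees(np.arctan2(o["tool_rot"][1,0],o["tool_rot"][0,0])),o["grip_width"],o["ft_force"])
for n in("side","top"):
    im=env.get_image(n); c=im[130:265,240:400] if n=="side" else im[120:255,240:400]
    cv2.imwrite(f"pics/a_{n}.png",cv2.resize(c[:,:,::-1],None,fx=4,fy=4,interpolation=cv2.INTER_CUBIC))
    print(n,proj(n,o["position"]))
```

```text
4.1 [0.52895617 0.05904451 0.24637916] 7.438914850604623 0.03414038519379421 [ 0.04351683  0.5838897  -0.11236961]
side [[324.68034952 174.44189092]]
top [[286.0297482  191.51999517]]
```

View pics/a_side.png

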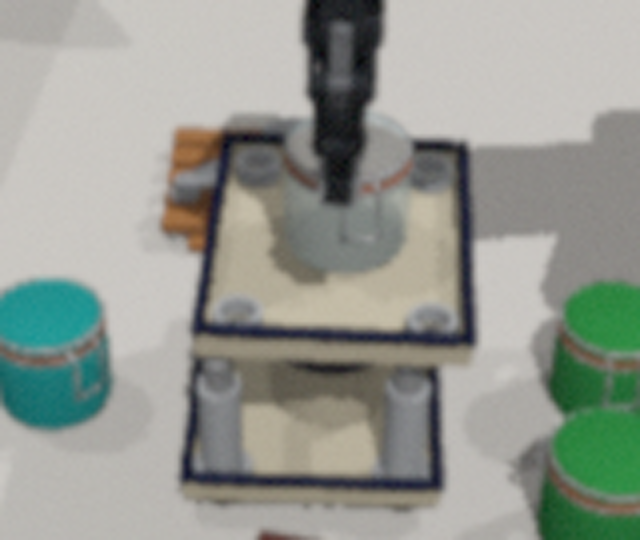

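View pics/a_top.png

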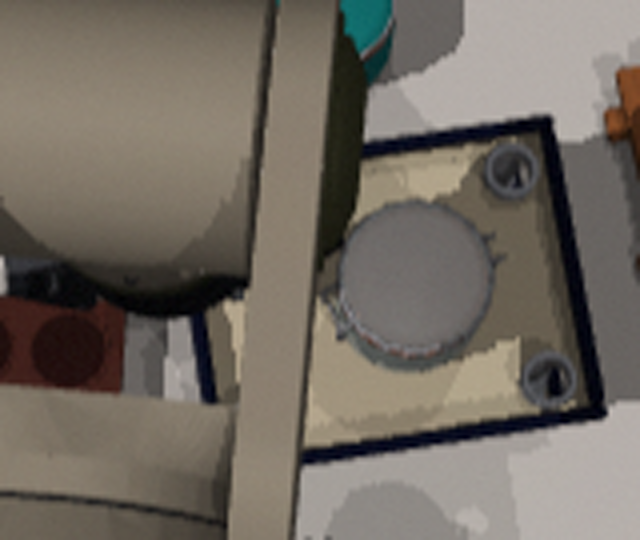

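{"method": "move_arm", "body": {
  "moves": [
    [0, -1, 20, 0],
    [0, -1, 45, 0],
    [0, -1, 70, 0],
    [0, -1, 85, 0],
    [0, -1, 92, 0],
    [0, -1, 92, 0]
  ]
}}

```text
time_s: 4.8
position: [0.5289, 0.0603, 0.154]
tool_rot: [[0.992, 0.129, -0.001], [0.129, -0.992, 0.0], [-0.001, -0.0, -1.0]]
ft_force: [-0.2, 0.5, 0.1]
grip_width: 0.0337
```

Run:
```python
from h import *
o=env.observe();print(o["time_s"],o["position"])
im=env.get_image("side"); c=im[130:265,240:400]
cv2.imwrite("pics/b_side.png",cv2.resize(c[:,:,::-1],None,fx=5,fy=5,interpolation=cv2.INTER_CUBIC)[:600])
R=o["tool_rot"]
for dy in(-.017,0,.017): print(proj("side",o["position"]+R[:,1]*dy))
```

```text
4.8 [0.52893159 0.06031822 0.15400594]
[[323.38486677 214.09029928]]
[[323.69674169 209.06323953]]
[[323.99943475 204.18418082]]
```

View pics/b_side.png

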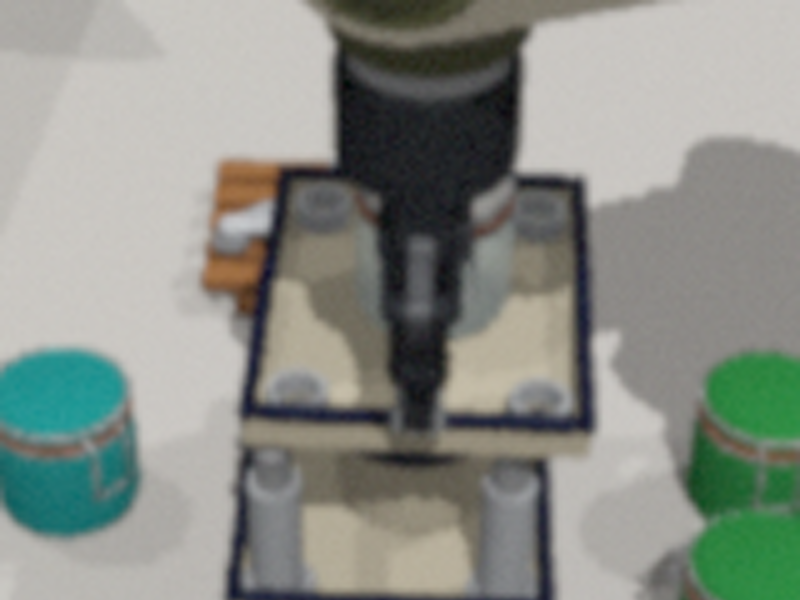

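{"method": "move_arm", "body": {
  "moves": [
    [0, 0, 5, 0],
    [0, 0, 10, 0],
    [0, 0, 14, 0],
    [0, 0, 16, 0],
    [0, 0, 16, 0]
  ]
}}

```text
time_s: 5.35
position: [0.5291, 0.0609, 0.138]
tool_rot: [[0.991, 0.13, -0.001], [0.13, -0.991, 0.0], [-0.001, -0.0, -1.0]]
ft_force: [-0.9, 1.0, 0.1]
grip_width: 0.0342
```

{"method": "move_arm", "body": {
  "moves": [
    [0, 0, 0, 0],
    [0, 0, 0, 0],
    [0, 0, 0, 0],
    [0, 0, 0, 0]
  ],
  "grip": 0.8
}}

```text
time_s: 5.75
position: [0.5292, 0.0608, 0.1384]
tool_rot: [[0.991, 0.13, 0.0], [0.13, -0.991, -0.0], [0.0, 0.0, -1.0]]
ft_force: [0.2, 0.0, 0.0]
grip_width: 0.0169
```

{"method": "move_arm", "body": {
  "moves": [
    [0, 0, 0, 0],
    [0, 0, 0, 0],
    [0, 0, 0, 0],
    [0, 0, 0, 0]
  ],
  "grip": 0.87
}}

```text
time_s: 6.15
position: [0.5292, 0.0609, 0.1383]
tool_rot: [[0.991, 0.13, -0.0], [0.13, -0.991, 0.0], [-0.0, -0.0, -1.0]]
ft_force: [-0.2, 0.1, 0.4]
grip_width: 0.0108
```

{"method": "move_arm", "body": {
  "moves": [
    [0, 0, 0, 0],
    [0, 0, 0, 0],
    [0, 0, 0, 0],
    [0, 0, 0, 0]
  ],
  "grip": 1.0
}}

```text
time_s: 6.55
position: [0.5292, 0.0609, 0.1384]
tool_rot: [[0.991, 0.13, 0.0], [0.13, -0.991, 0.0], [0.0, -0.0, -1.0]]
ft_force: [-0.3, 0.2, 1.1]
grip_width: 0.0072
```

{"method": "move_arm", "body": {
  "moves": [
    [0, 0, 0.3, -0.005],
    [0, -1, 0.3, -0.01],
    [0, -2, 0.3, -0.015],
    [0, -3, 0.3, -0.015],
    [0, -3, 0.3, -0.015]
  ]
}}

```text
time_s: 7.05
position: [0.5291, 0.0637, 0.1383]
tool_rot: [[0.989, 0.145, 0.001], [0.145, -0.989, -0.001], [0.001, 0.001, -1.0]]
ft_force: [-1.5, -3.0, 4.7]
grip_width: 0.0073
```

{"method": "move_arm", "body": {
  "moves": [
    [1, 0, 0, 0],
    [2, 0, 0, 0],
    [3, 0, 0, 0],
    [4, 0, 0, 0],
    [4, 0, 0, 0]
  ]
}}

```text
time_s: 7.55
position: [0.533, 0.0643, 0.1381]
tool_rot: [[0.989, 0.145, 0.001], [0.145, -0.989, -0.0], [0.001, 0.0, -1.0]]
ft_force: [0.6, -2.2, 5.2]
grip_width: 0.0073
```

{"method": "move_arm", "body": {
  "moves": [
    [1, 0, 0, 0],
    [2, 0, 0, 0],
    [3, 0, 0, 0],
    [4, 0, 0, 0],
    [5, 0, 0, 0]
  ]
}}

```text
time_s: 8.05
position: [0.5357, 0.0653, 0.1379]
tool_rot: [[0.989, 0.145, -0.005], [0.145, -0.989, 0.0], [-0.005, -0.001, -1.0]]
ft_force: [-10.8, -2.7, 9.4]
grip_width: 0.0073
```

{"method": "move_arm", "body": {
  "moves": [
    [1, 0, 0, 0],
    [2, 0, 0, 0],
    [3, 0, 0, 0],
    [4, 0, 0, 0],
    [5, 0, 0, 0]
  ]
}}

```text
time_s: 8.55
position: [0.5408, 0.0662, 0.1376]
tool_rot: [[0.989, 0.145, -0.005], [0.145, -0.989, 0.001], [-0.005, -0.001, -1.0]]
ft_force: [-7.7, -1.2, 5.5]
grip_width: 0.0071
```

```bash
cat > look.py <<'E'
from edge import *
import sys
o=env.observe();print(round(o["time_s"],2),np.round(o["position"]*1000,1),"F",np.round(o["ft_force"],1),"T",np.round(o["wrist_torque"],2),"yaw",round(float(np.arctan2(o["tool_rot"][1,0],o["tool_rot"][0,0])),4))
im=env.get_image("side"); cv2.imwrite(f"pics/{sys.argv[1]}.png",cv2.resize(im[140:265,260:390][:,:,::-1],None,fx=6,fy=6,interpolation=cv2.INTER_CUBIC)[:600])
if len(sys.argv)>2:
    im=env.get_image("top"); cv2.imwrite(f"pics/{sys.argv[1]}t.png",cv2.resize(im[130:250,270:410][:,:,::-1],None,fx=5,fy=5,interpolation=cv2.INTER_CUBIC)[:600])
E
python3 look.py c1
```

```text
8.55 [540.8  66.2 137.6] F [-7.7 -1.2  5.5] T [-0.24  1.2  -0.39] yaw 0.1457
```

View pics/c1.png

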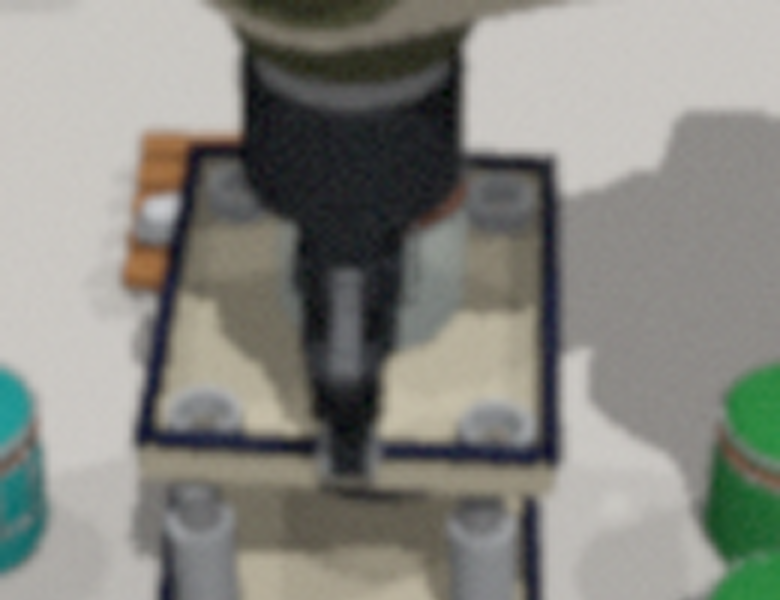

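{"method": "move_arm", "body": {
  "moves": [
    [0.7, 0, 0, 0],
    [1.4, 0, 0, 0],
    [2, 0, 0, 0],
    [2, 0, 0, 0]
  ]
}}

```text
time_s: 9.0
position: [0.5431, 0.0666, 0.1373]
tool_rot: [[0.989, 0.145, -0.004], [0.145, -0.989, 0.001], [-0.004, -0.001, -1.0]]
ft_force: [-5.5, 0.1, 3.5]
grip_width: 0.0072
```

{"method": "move_arm", "body": {
  "moves": [
    [0.7, 0, 0, 0],
    [1.4, 0, 0, 0],
    [2, 0, 0, 0],
    [2, 0, 0, 0]
  ]
}}

```text
time_s: 9.4
position: [0.5449, 0.0669, 0.1372]
tool_rot: [[0.989, 0.145, -0.005], [0.145, -0.989, 0.001], [-0.005, -0.002, -1.0]]
ft_force: [-5.5, 0.5, 4.1]
grip_width: 0.0071
```

{"method": "move_arm", "body": {
  "moves": [
    [0, 1, 0, 0],
    [0, 2, 0, 0],
    [0, 3, 0, 0],
    [0, 4, 0, 0],
    [0, 4, 0, 0]
  ]
}}

```text
time_s: 9.9
position: [0.5455, 0.063, 0.1373]
tool_rot: [[0.989, 0.145, -0.005], [0.145, -0.989, 0.001], [-0.004, -0.002, -1.0]]
ft_force: [-6.8, -0.1, 4.1]
grip_width: 0.007
```

{"method": "move_arm", "body": {
  "moves": [
    [0, 1, 0, 0],
    [0, 2, 0, 0],
    [0, 3, 0, 0],
    [0, 4, 0, 0],
    [0, 4, 0, 0]
  ]
}}

```text
time_s: 10.4
position: [0.5461, 0.059, 0.1374]
tool_rot: [[0.989, 0.145, -0.004], [0.145, -0.989, 0.001], [-0.004, -0.002, -1.0]]
ft_force: [-6.6, 0.1, 5.8]
grip_width: 0.0069
```

```bash
python3 look.py c2
```

```text
10.4 [546.1  59.  137.4] F [-6.6  0.1  5.8] T [-0.06  1.07 -0.42] yaw 0.1456
```

View pics/c2.png

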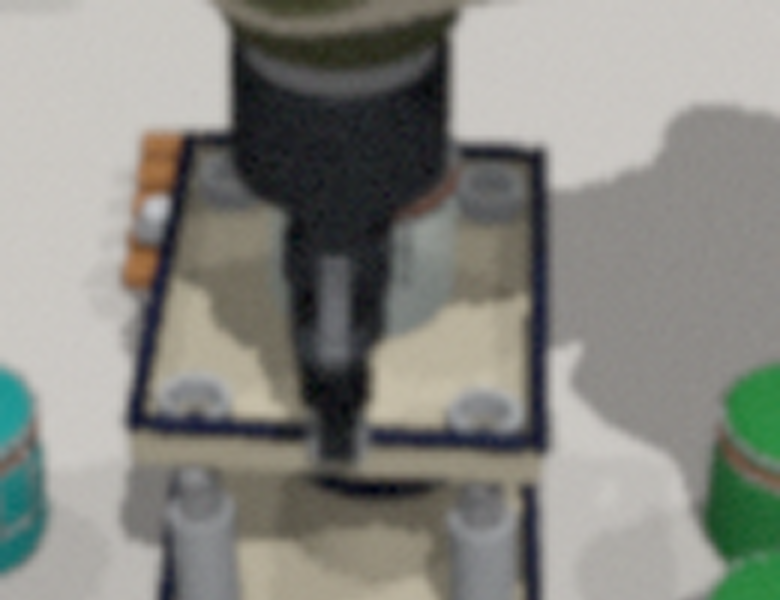

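```bash
cat > ov.py <<'E'
from edge import *
import sys
# overlay: expected spigot (18mm) silhouettes below each near socket if post tip were at hole centre, and post upright
o=env.observe();P=o["position"];a=float(np.arctan2(o["tool_rot"][1,0],o["tool_rot"][0,0]))
print(round(o["time_s"],2),np.round(P*1000,1),"F",np.round(o["ft_force"],1))
z=float(sys.argv[2]) if len(sys.argv)>2 else .126
im=env.get_image("side").astype(float)
# tray pose: local grip (0,.096)
c,s=np.cos(a),np.sin(a);tx=P[0]+s*.096;ty=P[1]-c*.096
print("tray",round(tx*1000,1),round(ty*1000,1),round(a,4))
# refine image offset from tray near edge + sides
e=edges(im,"side",[tx,ty,a],z+.022,CO,[(0,1),(2,3),(3,0)],rng=5)
W=pose(tx,ty,a,np.array([q[0] for q in e]));W[:,2]+=z+.022
pr=proj("side",W)
f=lambda v:np.array([(pr[i]+v-q[2])@q[1] for i,q in enumerate(e)])
off=least_squares(f,[0,0],loss="soft_l1",f_scale=.3).x;print("off",off,len(e))
S=9;x0,y0=270,195
v=cv2.resize(im[y0:y0+65,x0:x0+88],None,fx=S,fy=S,interpolation=cv2.INTER_CUBIC);v=np.clip(v*1.2,0,255).astype(np.uint8)[:,:,::-1].copy()
def D(L,col):
    q=(proj("side",pose(tx,ty,a,L))+off-[x0,y0]+.5)*S-.5
    cv2.polylines(v,[q.astype(np.int32)],False,col,1)
for hx in HX[[1,3]]:
    th=np.linspace(0,2*np.pi,40)
    for r,zz,col in((.009,.122,(0,0,255)),(.013,.09,(0,255,0)),(.0105,z,(255,0,255))):
        D(np.c_[hx[0]+r*np.cos(th),hx[1]+r*np.sin(th),np.full(40,zz)],col)
    D(np.array([[hx[0],hx[1],.0],[hx[0],hx[1],.127]]),(255,255,0))
D(np.c_[np.array([(80,-100),(80,100),(-80,100),(-80,-100)])/1000.,np.full(4,z+.022)],(0,255,255))
cv2.imwrite(f"pics/{sys.argv[1]}.png",v[:585,:792])
E
python3 ov.py d1
```

```text
10.45 [546.1  59.  137.5] F [-6.5 -0.2  5.6]
tray 560.0 -36.0 0.1456
off [0.29876567 2.51287676] 71
```

View pics/d1.png

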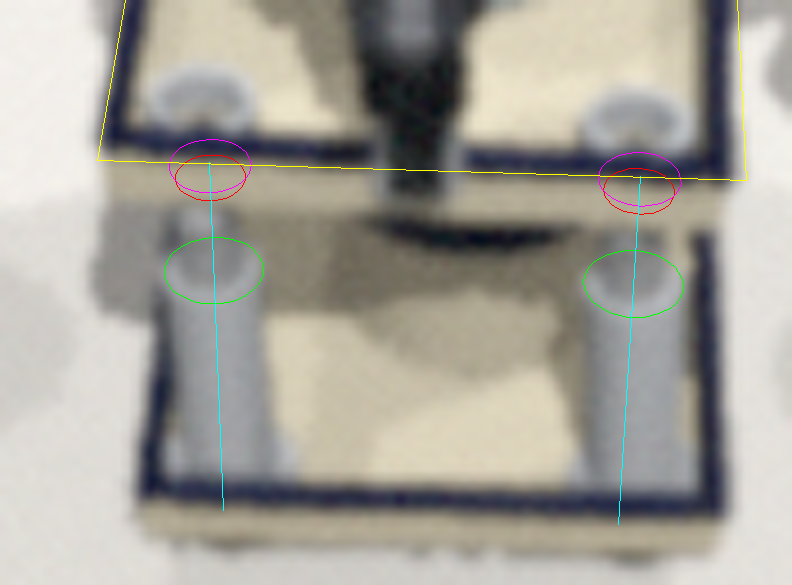

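{"method": "move_arm", "body": {
  "moves": [
    [0, 1, 0, 0],
    [0, 2, 0, 0],
    [0, 3, 0, 0],
    [0, 3, 0, 0]
  ]
}}

```text
time_s: 10.9
position: [0.5465, 0.0561, 0.1375]
tool_rot: [[0.989, 0.145, -0.004], [0.145, -0.989, 0.001], [-0.004, -0.002, -1.0]]
ft_force: [-6.7, 0.2, 5.3]
grip_width: 0.0077
```

{"method": "move_arm", "body": {
  "moves": [
    [0, 1, 0, 0],
    [0, 2, 0, 0],
    [0, 3, 0, 0],
    [0, 3, 0, 0]
  ]
}}

```text
time_s: 11.3
position: [0.5469, 0.0549, 0.1376]
tool_rot: [[0.989, 0.145, -0.004], [0.145, -0.989, 0.005], [-0.003, -0.005, -1.0]]
ft_force: [-6.2, 9.8, 5.9]
grip_width: 0.0068
```

{"method": "move_arm", "body": {
  "moves": [
    [0, 0.4, 0, 0],
    [0, 0.8, 0, 0],
    [0, 0.8, 0, 0]
  ]
}}

```text
time_s: 11.6
position: [0.547, 0.0547, 0.1376]
tool_rot: [[0.989, 0.146, -0.004], [0.146, -0.989, 0.006], [-0.003, -0.006, -1.0]]
ft_force: [-6.5, 11.8, 6.8]
grip_width: 0.0065
```

```bash
python3 ov.py d2
python3 - <<'E'
from edge import *
t=avg("top",2)
o=env.observe();P=o["position"];a=float(np.arctan2(o["tool_rot"][1,0],o["tool_rot"][0,0]))
c,s=np.cos(a),np.sin(a);tx=P[0]+s*.096;ty=P[1]-c*.096
S=5
v=cv2.resize(t[125:250,280:410],None,fx=6,fy=6,interpolation=cv2.INTER_CUBIC)[:600]
cv2.imwrite("pics/d2t.png",np.clip(v*1.3,0,255).astype(np.uint8)[:,:,::-1])
E
```

```text
11.6 [547.   54.7 137.6] F [-6.5 11.8  6.8]
tray 561.0 -40.3 0.1462
off [0.32298842 2.46274928] 72
```

View pics/d2.png

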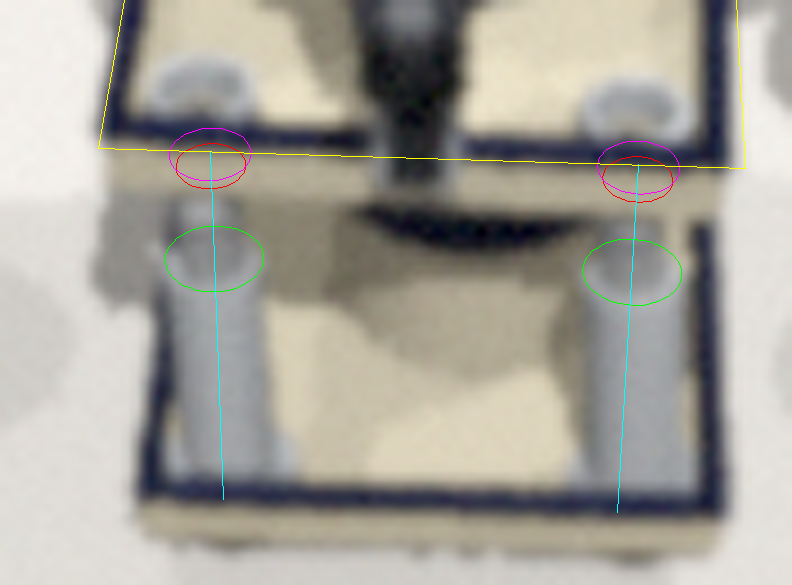

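View pics/d2t.png

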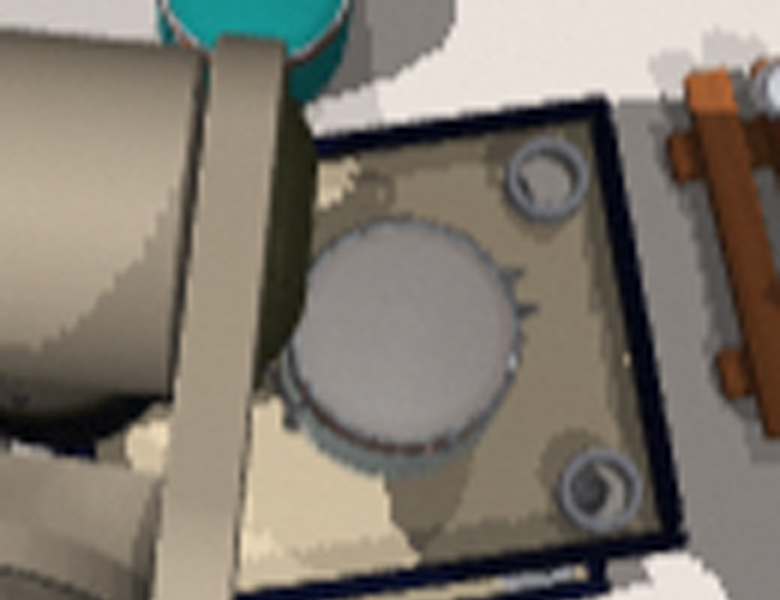

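Run:
```python
from edge import *
t=avg("top",3); np.save("t2.npy",t)
S=14;x0,y0=345,195
v=cv2.resize(t[y0:y0+42,x0:x0+56],None,fx=S,fy=S,interpolation=cv2.INTER_CUBIC);v=np.clip(v*1.4,0,255).astype(np.uint8)[:,:,::-1].copy()
def D(p,L,col):
    q=(proj("top",pose(*p,L))-[x0,y0]+.5)*S-.5
    cv2.polylines(v,[q.astype(np.int32)],False,col,1)
for z,col in((.02,(0,0,255)),(.03,(255,0,255))):
  for d in(0,8):
    D((.556,-.039,.145),np.c_[np.array([(0,-100+d),(-80+d,-100+d),(-80+d,0)])/1000.,np.full(3,z)],col)
o=env.observe();P=o["position"];a=.146;tx=P[0]+np.sin(a)*.096;ty=P[1]-np.cos(a)*.096
D((tx,ty,a),np.c_[np.array([(0,-100),(-80,-100),(-80,0)])/1000.,np.full(3,.148)],(0,255,255))
th=np.linspace(0,2*np.pi,40)
for r,z,col in((.0145,.142,(0,255,0)),(.0065,.126,(255,255,0))):
    D((tx,ty,a),np.c_[-.055+r*np.cos(th),-.075+r*np.sin(th),np.full(40,z)],col)
cv2.imwrite("pics/d3.png",v)
```

```text
(no output)
```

View pics/d3.png

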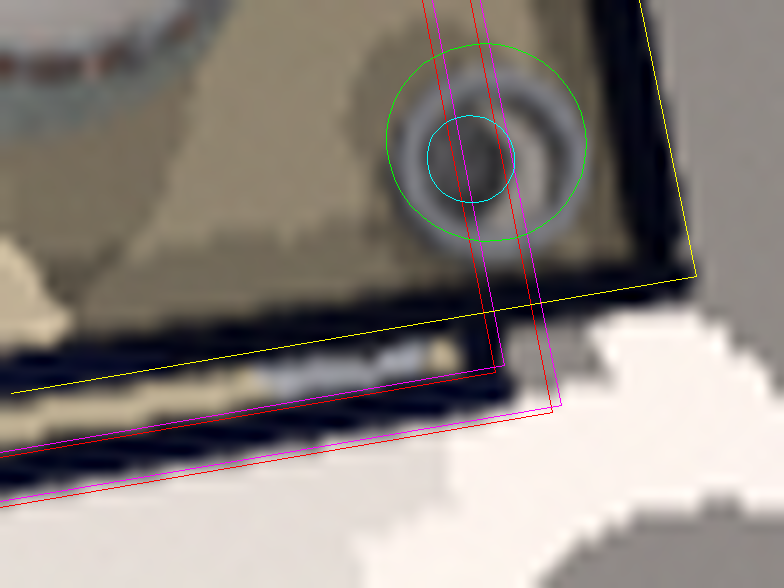

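{"method": "move_arm", "body": {
  "moves": [
    [0, -1, 0, 0],
    [0, -2, 0, 0],
    [0, -2.5, 0, 0],
    [0, -2.5, 0, 0]
  ]
}}

```text
time_s: 12.3
position: [0.547, 0.0552, 0.1376]
tool_rot: [[0.989, 0.145, -0.004], [0.145, -0.989, 0.002], [-0.003, -0.002, -1.0]]
ft_force: [-6.2, 2.4, 5.8]
grip_width: 0.0073
```

{"method": "move_arm", "body": {
  "moves": [
    [0.8, 0, 0.2, -0.002],
    [1.6, 0, 0.4, -0.004],
    [2.4, 0, 0.6, -0.005],
    [2.4, 0, 0.6, -0.005]
  ]
}}

```text
time_s: 12.7
position: [0.5482, 0.0555, 0.1372]
tool_rot: [[0.989, 0.15, -0.007], [0.15, -0.989, 0.001], [-0.006, -0.002, -1.0]]
ft_force: [-12.3, 0.8, 11.1]
grip_width: 0.0071
```

```bash
python3 - <<'E'
from edge import *
t=np.load("t2.npy")
p=[.558,-.0325,.15]
for z in(.015,.02,.026):
  q=list(p)
  for it in range(3):
    a=edges(t,"top",q,z,CO,[(2,3)],rng=2.5,N=30,lo=.03,hi=.62)
    b=edges(t,"top",q,z,CO,[(1,2)],rng=2.5,N=12,lo=.88,hi=.98)
    x,r=fit([("top",a,0),("top",b,0)],[*q,z],[0,1,2]); q=list(x[:3])
  print(z,np.round(np.array(q)*1000,1),len(a),len(b),np.round(np.sqrt(np.mean(r**2)),2))
E
python3 look.py e1 1
```

```text
0.015 [557.2 -33.7 148.8] 30 8 0.17
0.02 [556.7 -33.  148.5] 30 8 0.18
0.026 [556.1 -32.1 148.6] 30 8 0.18
12.7 [548.2  55.5 137.2] F [-12.3   0.8  11.1] T [ 0.17  1.88 -0.44] yaw 0.1507
```

View pics/e1t.png

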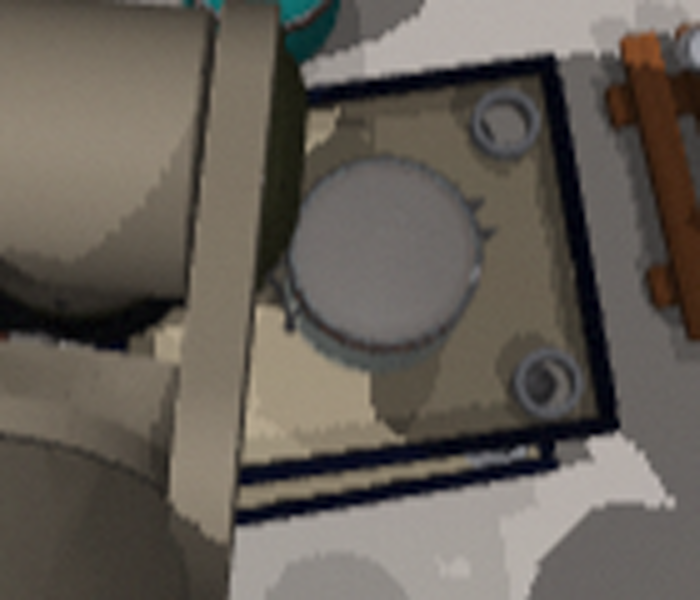

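{"method": "move_arm", "body": {
  "moves": [
    [-0.6, 0, -0.3, 0],
    [-1, 0, -0.5, 0],
    [-1, 0, -0.5, 0]
  ]
}}

```text
time_s: 13.1
position: [0.5479, 0.0554, 0.1375]
tool_rot: [[0.989, 0.15, -0.005], [0.15, -0.989, 0.002], [-0.004, -0.002, -1.0]]
ft_force: [-7.5, 2.0, 6.8]
grip_width: 0.0071
```

{"method": "move_arm", "body": {
  "moves": [
    [0, 0, 0, 0],
    [0, 0, 0, 0],
    [0, 0, 0, 0],
    [0, 0, 0, 0],
    [0, 0, 0, 0]
  ],
  "grip": 0.8
}}

```text
time_s: 13.6
position: [0.5498, 0.0545, 0.1378]
tool_rot: [[0.989, 0.15, -0.0], [0.15, -0.989, 0.0], [-0.0, -0.0, -1.0]]
ft_force: [0.6, -0.7, -0.2]
grip_width: 0.0171
```

```bash
python3 look.py e2 1
```

```text
13.6 [549.8  54.5 137.8] F [ 0.6 -0.7 -0.2] T [-0.03 -0.01 -0.01] yaw 0.1508
```

View pics/e2.png

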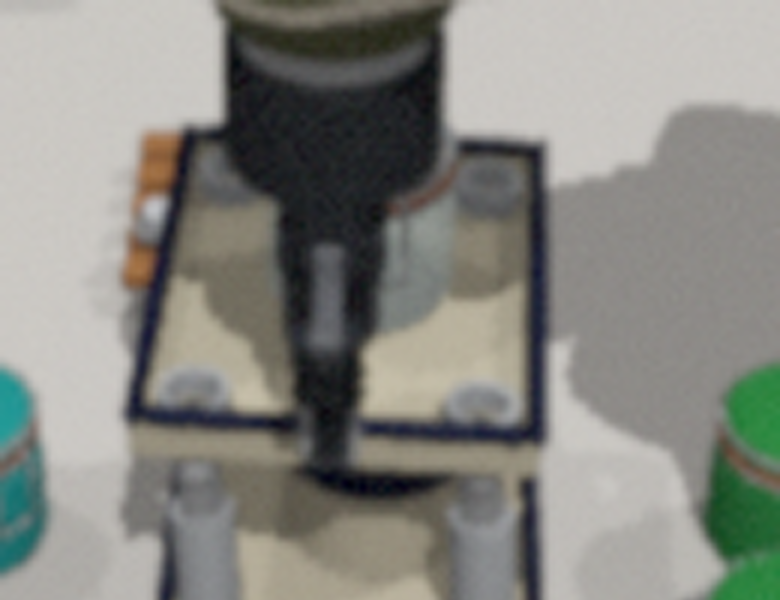

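View pics/e2t.png

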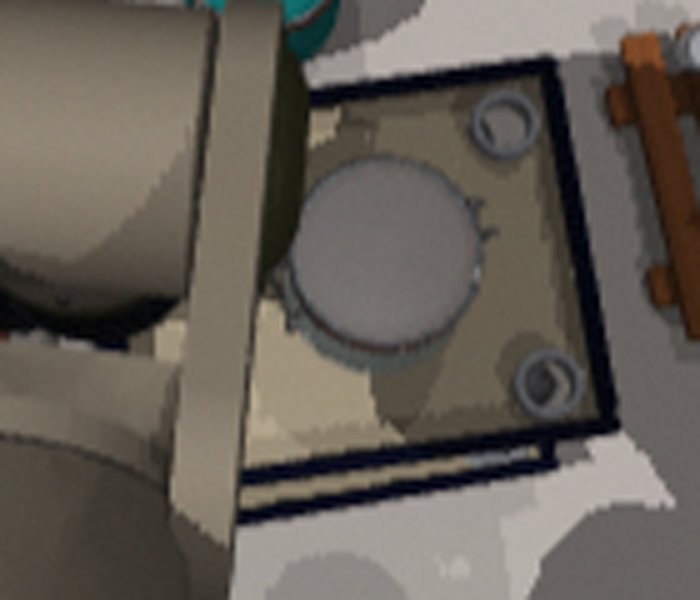

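```bash
cat > tops.py <<'E'
from edge import *
import sys
tx,ty,a,z=[float(q) for q in sys.argv[2:6]]
t=avg("top",3)
# refine tray pose by visible edges
def clean(e): return e
p=[tx,ty,a]
for it in range(2):
    e=edges(t,"top",p,z+.022,CO,[(1,2)],rng=2.5,N=30)+edges(t,"top",p,z+.022,CO,[(0,1)],rng=2.5,N=14,lo=.55,hi=.97)+edges(t,"top",p,z+.022,CO,[(2,3)],rng=2,N=14,lo=.03,hi=.4)
    x,r=fit([("top",e,.022)],[*p,z],[0,1,2]);p=list(x[:3])
print("tray by top",np.round(x*1000,1),np.round(np.sqrt(np.mean(r**2)),2),len(e))
RK=np.array([.5567,-.033,.1486])
d=np.array(p[:2])-RK[:2];c,s=np.cos(RK[2]),np.sin(RK[2]);print("rel",np.round([1000*(c*d[0]+s*d[1]),1000*(-s*d[0]+c*d[1]),1000*(p[2]-RK[2])],1))
tiles=[];S=20
for k in(2,0):
    hx=HX[k];u=proj("top",pose(*p,[hx[0],hx[1],z+.008]))[0]
    M=np.array([[S,0,190-S*u[0]],[0,S,190-S*u[1]]],float)
    cc=np.clip(cv2.warpAffine(t,M,(380,380),flags=cv2.INTER_CUBIC)*1.6,0,255).astype(np.uint8)[:,:,::-1].copy()
    th=np.linspace(0,2*np.pi,60)
    def D(pp,x,y,rr,zz,col):
        q=proj("top",pose(*pp,np.c_[x+rr*np.cos(th),y+rr*np.sin(th),np.full(60,zz)]))*S+M[:,2]
        cv2.polylines(cc,[q.astype(np.int32)],True,col,1)
    D(p,hx[0],hx[1],.0145,z+.016,(0,255,0));D(p,hx[0],hx[1],.0105,z,(0,0,255))
    D(RK,hx[0],hx[1],.0065,.127,(255,255,0)); D(RK,hx[0]+.006,hx[1]-.006,.0065,.127,(255,0,255))
    tiles.append(cc)
cv2.imwrite(f"pics/{sys.argv[1]}.png",np.hstack(tiles))
E
python3 tops.py f1 .564 -.0404 .1507 .126
```

```text
tray by top [559.8 -41.5 118.3 126. ] 0.22 58
rel [  1.8  -8.8 -30.3]
```

View pics/f1.png

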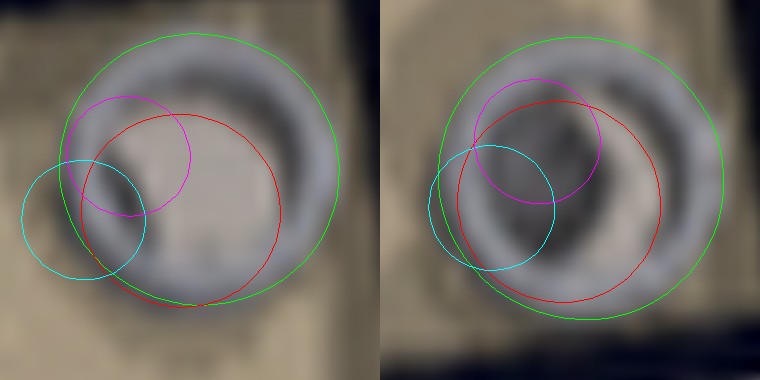

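{"method": "move_arm", "body": {
  "moves": [
    [0, 0.5, 1.5, 0.02],
    [0, 0.5, 3, 0.033],
    [0, 0.5, 3, 0.033]
  ]
}}

```text
time_s: 14.15
position: [0.5497, 0.054, 0.1346]
tool_rot: [[0.993, 0.117, -0.0], [0.117, -0.993, 0.0], [-0.0, -0.0, -1.0]]
ft_force: [-0.4, -0.2, -0.3]
grip_width: 0.0167
```

{"method": "move_arm", "body": {
  "moves": [
    [0, 0, 0, 0],
    [0, 0, 0, 0],
    [0, 0, 0, 0],
    [0, 0, 0, 0]
  ],
  "grip": 1.0,
  "grip_force": 90
}}

```text
time_s: 14.55
position: [0.5499, 0.054, 0.1352]
tool_rot: [[0.993, 0.118, 0.0], [0.118, -0.993, -0.0], [0.0, 0.0, -1.0]]
ft_force: [-2.0, 0.9, 3.1]
grip_width: 0.0051
```

{"method": "move_arm", "body": {
  "moves": [
    [0.2, 0, -0.2, -0.006],
    [0.4, 0, -0.2, -0.012],
    [0.6, 0, -0.2, -0.018],
    [0.9, 0, -0.2, -0.024],
    [1.2, 0, -0.2, -0.03],
    [1.2, 0, -0.2, -0.03]
  ]
}}

```text
time_s: 15.15
position: [0.5502, 0.054, 0.1351]
tool_rot: [[0.989, 0.147, -0.002], [0.147, -0.989, -0.0], [-0.002, -0.0, -1.0]]
ft_force: [-6.2, -0.4, 6.9]
grip_width: 0.0052
```

```bash
python3 look.py g1; python3 tops.py g1t .564 -.0404 .135 .126
```

```text
15.15 [550.2  54.  135.1] F [-6.2 -0.4  6.9] T [-0.02  1.   -0.53] yaw 0.1476
tray by top [560.4 -43.1 117.7 126. ] 0.18 57
rel [  2.1 -10.5 -30.9]
```

View pics/g1t.png

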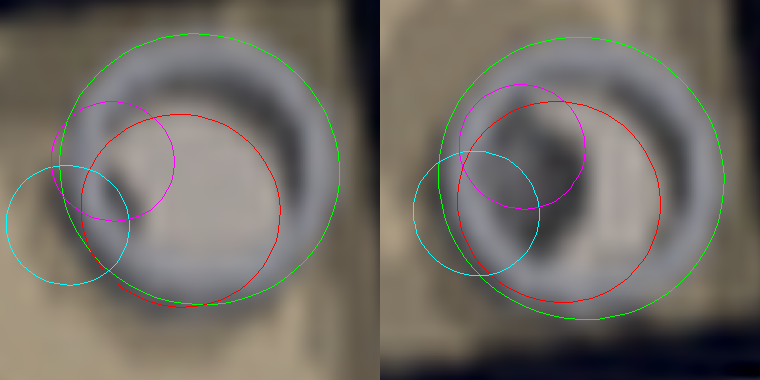

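{"method": "move_arm", "body": {
  "moves": [
    [-0.6, 0, 0, 0.015],
    [-1.2, 0, 0, 0.03],
    [-1.2, -1, 0, 0.03],
    [-1.2, -2, 0, 0.03],
    [-1.2, -3, 0, 0.03],
    [-1.2, -4, 0, 0.03],
    [-1.2, -5, 0, 0.03],
    [-1.2, -6, 0, 0.03]
  ]
}}

```text
time_s: 16.15
position: [0.5491, 0.0599, 0.1351]
tool_rot: [[0.993, 0.118, 0.0], [0.118, -0.993, -0.0], [0.0, 0.0, -1.0]]
ft_force: [0.4, -1.4, 4.3]
grip_width: 0.0054
```

{"method": "move_arm", "body": {
  "moves": [
    [0, -1, 0, 0],
    [0, -2, 0, 0],
    [0, -3, 0, 0],
    [0, -4, 0, 0],
    [0, -5, 0, 0],
    [0, -5, 0, 0]
  ]
}}

```text
time_s: 16.75
position: [0.5483, 0.0649, 0.1349]
tool_rot: [[0.993, 0.118, -0.0], [0.118, -0.993, 0.0], [-0.0, -0.0, -1.0]]
ft_force: [0.3, -1.1, 0.5]
grip_width: 0.0052
```

```bash
python3 look.py g2; python3 tops.py g2t .562 -.032 .12 .126
```

```text
16.75 [548.3  64.9 134.9] F [ 0.3 -1.1  0.5] T [-0.19 -0.01 -0.01] yaw 0.118
tray by top [558.4 -32.1 119.5 126. ] 0.17 57
rel [  1.8   0.6 -29.1]
```

View pics/g2t.png

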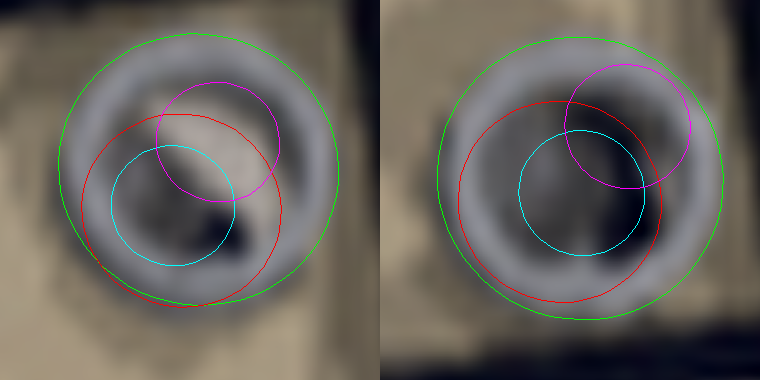

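{"method": "move_arm", "body": {
  "moves": [
    [0, -0.5, 0, 0],
    [0, -1, 0, 0],
    [0, -1, 0, 0]
  ]
}}

```text
time_s: 17.25
position: [0.5482, 0.0657, 0.135]
tool_rot: [[0.993, 0.117, -0.0], [0.117, -0.993, -0.0], [-0.0, 0.0, -1.0]]
ft_force: [-0.3, -2.9, -0.6]
grip_width: 0.0051
```

{"method": "move_arm", "body": {
  "moves": [
    [0, 0, 0, 0],
    [0, 0, 0, 0],
    [0, 0, 0, 0],
    [0, 0, 0, 0],
    [0, 0, 0, 0]
  ],
  "grip": 0.75,
  "grip_force": 60
}}

```text
time_s: 17.75
position: [0.5482, 0.0659, 0.1351]
tool_rot: [[0.993, 0.118, 0.0], [0.118, -0.993, 0.0], [0.0, -0.0, -1.0]]
ft_force: [0.4, -0.2, -0.6]
grip_width: 0.0214
```

```bash
python3 look.py g3; python3 tops.py g3t .5584 -.032 .12 .126
```

```text
17.75 [548.2  65.9 135.1] F [ 0.4 -0.2 -0.6] T [-0.07  0.04 -0.01] yaw 0.1179
tray by top [558.3 -31.3 118.5 126. ] 0.2 58
rel [  1.8   1.4 -30.1]
```

View pics/g3t.png

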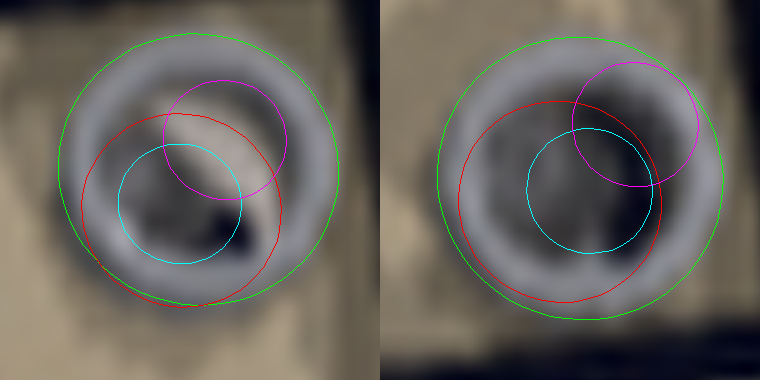

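View pics/g3.png

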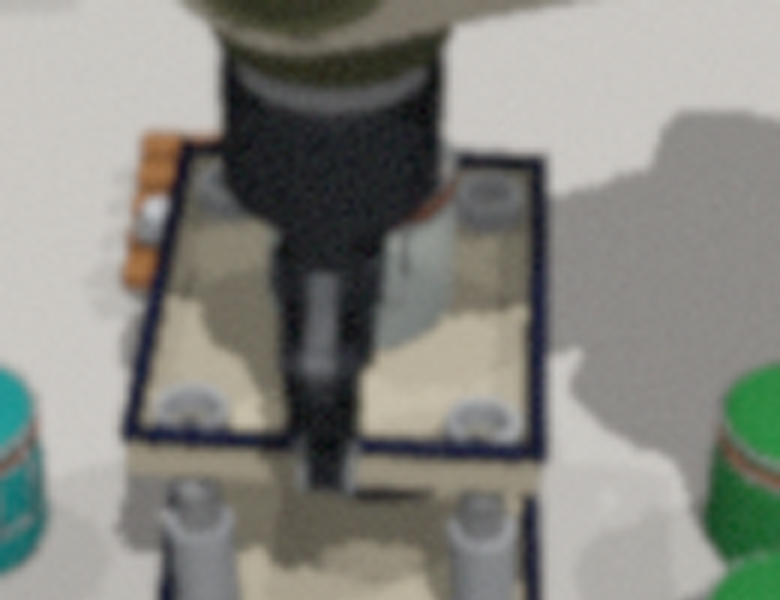

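{"method": "move_arm", "body": {
  "moves": [
    [0, 0, -15, 0],
    [0, 0, -40, 0],
    [-30, 0, -42, 0],
    [-65, 0, -42, 0],
    [-98, 10, -42, 0],
    [-98, 45, -42, 0],
    [-98, 85, -42, 0],
    [-98, 125, -42, 0],
    [-98, 153, -42, 0],
    [-98, 153, -30, 0],
    [-98, 153, -10, 0],
    [-98, 153, 0, 0],
    [-98, 153, 0, 0]
  ],
  "grip": 1.0
}}

```text
time_s: 19.25
position: [0.4684, -0.0973, 0.1342]
tool_rot: [[0.993, 0.118, -0.002], [0.118, -0.993, 0.001], [-0.002, -0.001, -1.0]]
ft_force: [0.6, -0.9, -0.0]
grip_width: -0.0005
```

```bash
python3 look.py g4
python3 - <<'E'
from edge import *
t=avg("top",2)
v=cv2.resize(t[125:260,270:420],None,fx=5,fy=5,interpolation=cv2.INTER_CUBIC)[:600]
cv2.imwrite("pics/g4t.png",np.clip(v*1.2,0,255).astype(np.uint8)[:,:,::-1])
E
```

```text
19.25 [468.4 -97.3 134.2] F [ 0.6 -0.9 -0. ] T [-0.02 -0.01  0.03] yaw 0.1179
```

View pics/g4.png

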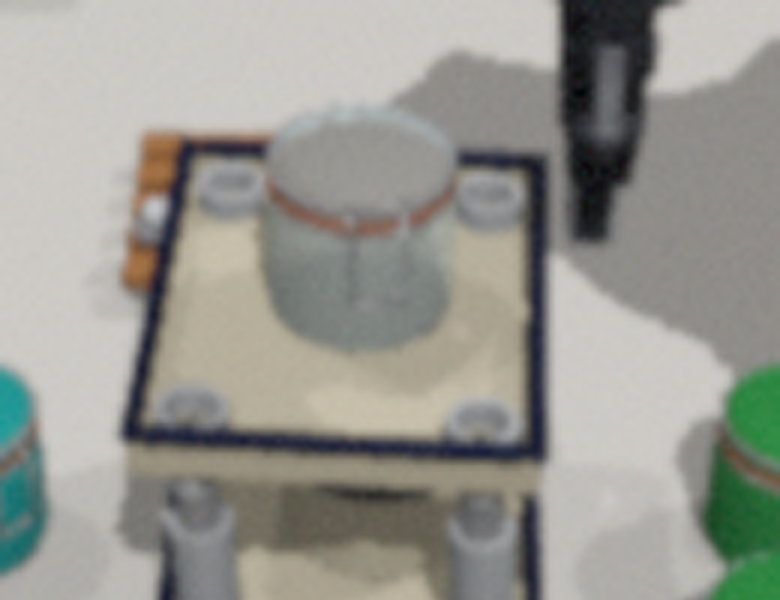

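View pics/g4t.png

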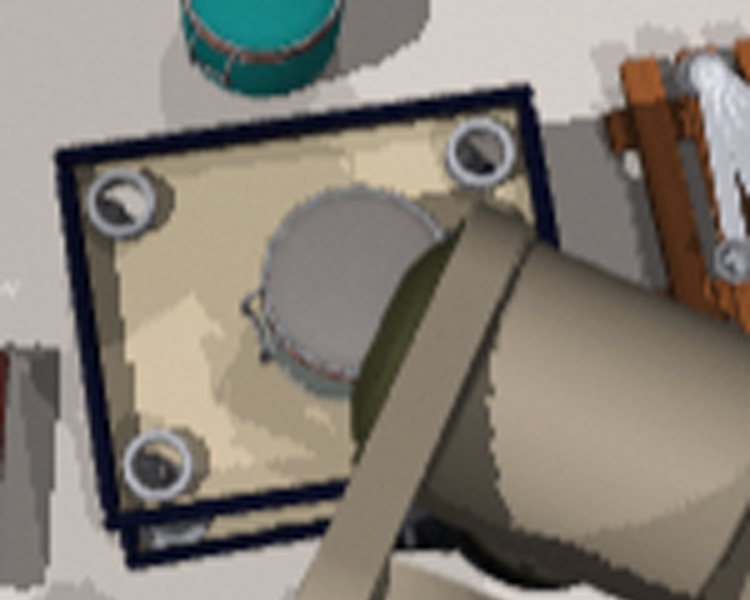

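```bash
cat > vis.py <<'E'
from edge import *
import sys,json
def top_state(name,p,z,rk,tsegs,rsegs,socks,n=3,zoom=20,sub=None):
    t=avg("top",n)
    for it in range(2):
        e=[]
        for (sg,lo,hi) in tsegs: e+=edges(t,"top",p,z+.022,CO,[sg],rng=2.5,N=20,lo=lo,hi=hi)
        x,r=fit([("top",e,.022)],[*p,z],[0,1,2]);p=list(x[:3])
    print("tray",np.round(np.array(p)*1000,1),"rms",round(float(np.sqrt(np.mean(r**2))),2),len(e))
    if rsegs:
        for it in range(2):
            e=[]
            for (sg,lo,hi) in rsegs: e+=edges(t,"top",rk,.02,CO,[sg],rng=2.5,N=20,lo=lo,hi=hi)
            x,r=fit([("top",e,0)],[*rk,.02],[0,1,2]);rk=list(x[:3])
        print("rack",np.round(np.array(rk)*1000,1),"rms",round(float(np.sqrt(np.mean(r**2))),2),len(e))
    d=np.array(p[:2])-rk[:2];c,s=np.cos(rk[2]),np.sin(rk[2]);rel=np.array([c*d[0]+s*d[1],-s*d[0]+c*d[1],p[2]-rk[2]])
    print("rel",np.round(rel*1000,1))
    tiles=[];S=zoom
    for k in socks:
        hx=HX[k];u=proj("top",pose(*p,[hx[0],hx[1],z+.008]))[0]
        M=np.array([[S,0,145-S*u[0]],[0,S,145-S*u[1]]],float)
        cc=np.clip(cv2.warpAffine(t,M,(290,290),flags=cv2.INTER_CUBIC)*1.6,0,255).astype(np.uint8)[:,:,::-1].copy()
        th=np.linspace(0,2*np.pi,60)
        def D(pp,x,y,rr,zz,col):
            q=proj("top",pose(*pp,np.c_[x+rr*np.cos(th),y+rr*np.sin(th),np.full(60,zz)]))*S+M[:,2]
            cv2.polylines(cc,[q.astype(np.int32)],True,col,1)
        D(p,hx[0],hx[1],.0145,z+.016,(0,255,0));D(p,hx[0],hx[1],.0105,z,(0,0,255))
        D(rk,hx[0],hx[1],.0065,.127,(255,255,0))
        cv2.putText(cc,str(k),(5,20),0,.6,(255,255,255),1)
        tiles.append(cc)
    while len(tiles)%2: tiles.append(np.zeros_like(tiles[0]))
    if tiles: cv2.imwrite(f"pics/{name}.png",np.vstack([np.hstack(tiles[i:i+2]) for i in range(0,len(tiles),2)]))
    return p,rk,t
E
python3 - <<'E'
from vis import *
p,rk,t=top_state("h1",[.5583,-.0313,.1185],.126,[.5567,-.033,.1486],[((0,1),.03,.97),((3,0),.03,.97),((1,2),.02,.3),((2,3),.6,.97)],[((2,3),.62,.97),((3,0),.0,.08)],[3,2,1],zoom=15)
E
```

```text
tray [558.1 -31.3 120.5] rms 0.37 78
rack [556.5 -31.2 151.1] rms 0.21 40
rel [  1.6  -0.4 -30.6]
```

View pics/h1.png

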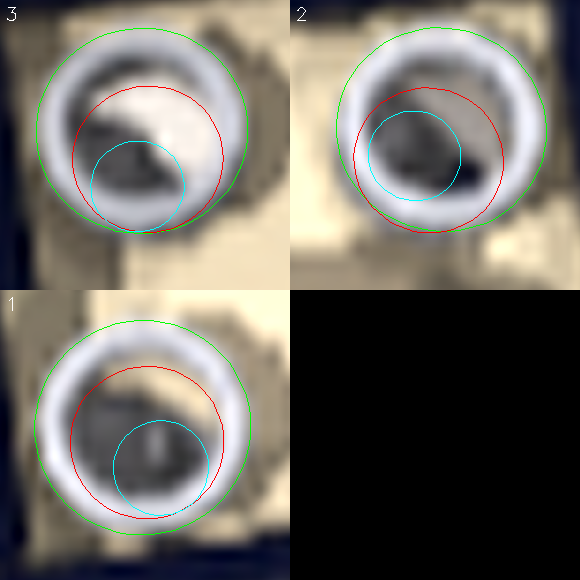

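```bash
cat > tilt.py <<'E'
from edge import *
def tilt(p,off=(0.0,2.75),z=.126,segs=(((0,1),.05,.95),((2,3),.05,.95),((3,0),.05,.95),((1,2),.04,.2),((1,2),.8,.96)),n=3,ret=False,im=None):
    im=avg("side",n) if im is None else im
    off=np.array(off)
    e=[]
    q=list(p)
    # shift trick: search around z guess with image offset applied by sampling shifted image
    M=np.array([[1,0,-off[0]],[0,1,-off[1]]],float)
    sh=cv2.warpAffine(im,M,(640,400),flags=cv2.INTER_CUBIC)
    for sg,lo,hi in segs: e+=edges(sh,"side",q,z+.022,CO,[sg],rng=6,N=20,lo=lo,hi=hi)
    L=np.array([a[0] for a in e])
    def r(v):
        W=pose(*q,L);W[:,2]+=v[0]+.022+v[1]*L[:,1]+v[2]*L[:,0]
        u=proj("side",W);return np.array([(u[i]-a[2])@a[1] for i,a in enumerate(e)])
    s=least_squares(r,[z,0,0],loss="soft_l1",f_scale=.3,x_scale=[.01,.1,.1])
    v=s.x
    print("side z0 %.1f"%(v[0]*1000),"corner z",{k:round(1000*(v[0]+v[1]*HX[k][1]+v[2]*HX[k][0]),1) for k in range(4)},"rms",round(float(np.sqrt(np.mean(s.fun**2))),2),len(e))
E
python3 - <<'E'
from tilt import *
d=np.load("avg0.npz")
print("initial perched:");tilt([.5424,-.035,.1309],im=d["side"],z=.126)
print("now");tilt([.5581,-.0313,.1205],z=.124)
tilt([.5581,-.0313,.1205],z=.116)
E
```

```text
initial perched:
side z0 127.8 corner z {0: np.float64(128.5), 1: np.float64(126.3), 2: np.float64(129.3), 3: np.float64(127.1)} rms 0.47 100
now
side z0 127.5 corner z {0: np.float64(128.4), 1: np.float64(126.2), 2: np.float64(128.9), 3: np.float64(126.7)} rms 0.48 100
side z0 127.5 corner z {0: np.float64(128.5), 1: np.float64(126.2), 2: np.float64(128.9), 3: np.float64(126.6)} rms 0.5 100
```

```bash
cat > lean.py <<'E'
from edge import *
th=np.linspace(0,2*np.pi,72)
def lean(t,p,rk,k,z=.127,S=12,nm=None):
    hx=HX[k];u=proj("top",pose(*p,[hx[0],hx[1],z]))[0];N=16*S
    M=np.array([[S,0,N/2-S*u[0]],[0,S,N/2-S*u[1]]],float)
    im=cv2.warpAffine(t,M,(N,N),flags=cv2.INTER_CUBIC)
    def poly(pp,x,y,r,zz):
        m=np.zeros((N,N),np.uint8)
        q=proj("top",pose(*pp,np.c_[x+r*np.cos(th),y+r*np.sin(th),np.full(72,zz)]))*S+M[:,2]
        cv2.fillPoly(m,[np.round(q).astype(np.int32)],1);return m>0
    win=poly(p,*hx,.0095,z+.016)&poly(p,*hx,.0095,z)
    g=im.mean(2)
    res=[]
    for lx in np.arange(-6,6.1,1):
        for ly in np.arange(-6,6.1,1):
            m=np.zeros((N,N),bool)
            for r,zz in((.0065,.127),(.009,.122),(.009,.106),(.013,.09),(.013,.05),(.013,.012)):
                f=zz/.127
                m|=poly(rk,hx[0]+lx*f/1000,hx[1]+ly*f/1000,r,zz)
            a,b=g[win&m],g[win&~m]
            if len(a)<30 or len(b)<30: continue
            vw=(len(a)*a.var()+len(b)*b.var())/(len(a)+len(b))
            res.append((1-vw/g[win].var(),b.mean()-a.mean(),lx,ly))
    # rel of hole
    c,s=np.cos(rk[2]),np.sin(rk[2]);W=pose(*p,[*hx,0])[0][:2]-rk[:2];h=np.array([c*W[0]+s*W[1],-s*W[0]+c*W[1]])*1000-hx*1000
    res=[q for q in res if q[1]>0];res.sort(reverse=True)
    print("socket",k,"hole rel",np.round(h,1),"best leans",[(round(q[0],2),q[2],q[3]) for q in res[:6]])
E
python3 - <<'E'
from lean import *
t=avg("top",3);np.save("t3.npy",t)
for k in(1,2,3): lean(t,[.5581,-.0313,.1205],[.5566,-.032,.1505],k)
d=np.load("avg0.npz")["top"]
print("initial")
for k in range(4): lean(d,[.5424,-.035,.1309],[.5566,-.032,.1505],k)
E
```

```text
socket 1 hole rel [3.9 2.1] best leans [(np.float64(0.62), np.float64(4.0), np.float64(6.0)), (np.float64(0.6), np.float64(3.0), np.float64(6.0)), (np.float64(0.54), np.float64(3.0), np.float64(5.0)), (np.float64(0.53), np.float64(4.0), np.float64(5.0)), (np.float64(0.52), np.float64(2.0), np.float64(6.0)), (np.float64(0.5), np.float64(5.0), np.float64(6.0))]
socket 2 hole rel [-0.7 -1.1] best leans [(np.float64(0.49), np.float64(-1.0), np.float64(1.0)), (np.float64(0.48), np.float64(0.0), np.float64(1.0)), (np.float64(0.47), np.float64(-2.0), np.float64(1.0)), (np.float64(0.46), np.float64(0.0), np.float64(2.0)), (np.float64(0.45), np.float64(-1.0), np.float64(2.0)), (np.float64(0.44), np.float64(-3.0), np.float64(1.0))]
socket 3 hole rel [ 3.8 -1.2] best leans [(np.float64(0.87), np.float64(3.0), np.float64(6.0)), (np.float64(0.85), np.float64(4.0), np.float64(6.0)), (np.float64(0.82), np.float64(3.0), np.float64(5.0)), (np.float64(0.81), np.float64(2.0), np.float64(6.0)), (np.float64(0.81), np.float64(2.0), np.float64(5.0)), (np.float64(0.78), np.float64(5.0), np.float64(6.0))]
initial
socket 0 hole rel [-15.9   0.3] best leans []
socket 1 hole rel [-13.    0.2] best leans []
socket 2 hole rel [-16.   -1.9] best leans [(np.float64(0.13), np.float64(-6.0), np.float64(-4.0)), (np.float64(0.12), np.float64(-5.0), np.float64(-4.0)), (np.float64(0.12), np.float64(-6.0), np.float64(-5.0)), (np.float64(0.11), np.float64(-6.0), np.float64(-3.0)), (np.float64(0.11), np.float64(-5.0), np.float64(-5.0)), (np.float64(0.1), np.float64(-4.0), np.float64(-5.0))]
socket 3 hole rel [-13.   -1.9] best leans [(np.float64(0.07), np.float64(-6.0), np.float64(6.0)), (np.float64(0.06), np.float64(-5.0), np.float64(6.0)), (np.float64(0.04), np.float64(-4.0), np.float64(6.0)), (np.float64(0.04), np.float64(-3.0), np.float64(6.0)), (np.float64(0.03), np.float64(-2.0), np.float64(6.0)), (np.float64(0.03), np.float64(-6.0), np.float64(5.0))]
```

{"method": "move_arm", "body": {
  "moves": [
    [2, 0, 0, 0],
    [4, 0, 0, 0],
    [5, 0, 0, 0],
    [6, 0, 0, 0],
    [7, 0, 0, 0],
    [7, 0, 0, 0]
  ]
}}

```text
time_s: 20.6
position: [0.4755, -0.0968, 0.135]
tool_rot: [[0.993, 0.118, -0.001], [0.118, -0.993, -0.0], [-0.001, -0.0, -1.0]]
ft_force: [-3.4, -1.2, 0.6]
grip_width: 0.0002
```

{"method": "move_arm", "body": {
  "moves": [
    [0.8, 0, 0, 0],
    [1.6, 0, 0, 0],
    [2, 0, 0, 0],
    [2, 0, 0, 0]
  ]
}}

```text
time_s: 21.0
position: [0.4779, -0.0965, 0.135]
tool_rot: [[0.993, 0.118, -0.0], [0.118, -0.993, 0.0], [-0.0, -0.0, -1.0]]
ft_force: [-3.3, -0.5, -1.2]
grip_width: 0.0
```

```bash
cat > st.py <<'E'
from vis import *
from lean import lean
from tilt import tilt
import sys
# usage: st.py x y yaw socks [tilt]
A=[float(q) for q in sys.argv[1:4]]
TS=[((0,1),.03,.97),((3,0),.03,.97),((1,2),.02,.3),((2,3),.6,.97)]
RS=[((2,3),.62,.97),((3,0),.0,.08)]
rk=[.5566,-.032,.1505]
if "norack" in sys.argv: RS=None
if "right" in sys.argv: TS=[((0,1),.55,.97),((1,2),.03,.97),((2,3),.03,.45)]; RS=None if RS is None else [((2,3),.03,.5),((1,2),.9,.98)]
p,r2,t=top_state("tmp",A,.127,rk,TS,RS,[],n=2)
for k in [int(c) for c in sys.argv[4]]: lean(t,p,rk,k)
if "tilt" in sys.argv: tilt(p,n=2)
o=env.observe();print(round(o["time_s"],2),np.round(o["position"]*1000,1),np.round(o["ft_force"],1))
E
python3 st.py .561 -.031 .14 123
```

```text
tray [559.9 -29.9 134.1] rms 0.32 78
rack [556.7 -31.1 153.7] rms 0.21 40
rel [  3.3   0.7 -19.6]
socket 1 hole rel [4.8 2.5] best leans [(np.float64(0.6), np.float64(4.0), np.float64(6.0)), (np.float64(0.55), np.float64(5.0), np.float64(6.0)), (np.float64(0.55), np.float64(3.0), np.float64(6.0)), (np.float64(0.5), np.float64(4.0), np.float64(5.0)), (np.float64(0.48), np.float64(3.0), np.float64(5.0)), (np.float64(0.47), np.float64(2.0), np.float64(6.0))]
socket 2 hole rel [2.3 0.7] best leans [(np.float64(0.57), np.float64(3.0), np.float64(4.0)), (np.float64(0.54), np.float64(3.0), np.float64(3.0)), (np.float64(0.54), np.float64(2.0), np.float64(3.0)), (np.float64(0.54), np.float64(2.0), np.float64(4.0)), (np.float64(0.52), np.float64(3.0), np.float64(5.0)), (np.float64(0.51), np.float64(4.0), np.float64(4.0))]
socket 3 hole rel [4.8 0.7] best leans [(np.float64(0.85), np.float64(4.0), np.float64(6.0)), (np.float64(0.84), np.float64(3.0), np.float64(6.0)), (np.float64(0.79), np.float64(3.0), np.float64(5.0)), (np.float64(0.77), np.float64(5.0), np.float64(6.0)), (np.float64(0.77), np.float64(4.0), np.float64(5.0)), (np.float64(0.75), np.float64(2.0), np.float64(6.0))]
21.1 [477.9 -96.5 135. ] [-2.4 -1.5 -1.4]
```

Works as planned: yaw error is down from −30 to about −18 mrad. I'll push on a little more.

{"method": "move_arm", "body": {
  "moves": [
    [0.8, 0, 0, 0],
    [1.6, 0, 0, 0],
    [2.4, 0, 0, 0],
    [3, 0, 0, 0],
    [3, 0, 0, 0]
  ]
}}

```text
time_s: 21.6
position: [0.481, -0.096, 0.1351]
tool_rot: [[0.993, 0.117, 0.0], [0.117, -0.993, 0.0], [0.0, -0.0, -1.0]]
ft_force: [-2.7, 0.9, -0.6]
grip_width: 0.0003
```

```bash
python3 st.py .561 -.030 .145 123 tilt
```

```text
tray [559.2 -26.9 173.2] rms 0.63 79
rack [556.7 -31.1 153.6] rms 0.21 40
rel [ 3.1  3.7 19.6]
socket 1 hole rel [1.7 3.4] best leans [(np.float64(0.0), np.float64(3.0), np.float64(5.0)), (np.float64(0.0), np.float64(3.0), np.float64(6.0)), (np.float64(0.0), np.float64(4.0), np.float64(6.0)), (np.float64(0.0), np.float64(2.0), np.float64(6.0)), (np.float64(0.0), np.float64(-6.0), np.float64(-6.0)), (np.float64(0.0), np.float64(-5.0), np.float64(-6.0))]
socket 2 hole rel [5.1 5.9] best leans [(np.float64(0.03), np.float64(5.0), np.float64(5.0)), (np.float64(0.03), np.float64(6.0), np.float64(5.0)), (np.float64(0.02), np.float64(5.0), np.float64(6.0)), (np.float64(0.02), np.float64(6.0), np.float64(6.0)), (np.float64(0.01), np.float64(4.0), np.float64(5.0)), (np.float64(0.01), np.float64(-2.0), np.float64(-6.0))]
socket 3 hole rel [1.6 5.9] best leans [(np.float64(0.08), np.float64(-3.0), np.float64(-6.0)), (np.float64(0.07), np.float64(-4.0), np.float64(-6.0)), (np.float64(0.06), np.float64(-4.0), np.float64(-5.0)), (np.float64(0.06), np.float64(-2.0), np.float64(-6.0)), (np.float64(0.05), np.float64(-5.0), np.float64(-5.0)), (np.float64(0.05), np.float64(-5.0), np.float64(-6.0))]
side z0 119.0 corner z {0: np.float64(125.6), 1: np.float64(114.0), 2: np.float64(124.0), 3: np.float64(112.4)} rms 0.92 100
21.8 [480.7 -96.  135. ] [-3.   0.6 -1. ]
```

```bash
python3 look.py k1
python3 - <<'E'
from edge import *
t=avg("top",2);np.save("t4.npy",t)
v=cv2.resize(t[125:245,270:420],None,fx=5,fy=5,interpolation=cv2.INTER_CUBIC)[:600]
cv2.imwrite("pics/k1t.png",np.clip(v*1.2,0,255).astype(np.uint8)[:,:,::-1])
E
```

```text
21.8 [480.7 -96.  135. ] F [-3.   0.6 -1. ] T [0.1  0.51 0.05] yaw 0.1179
```

View pics/k1.png

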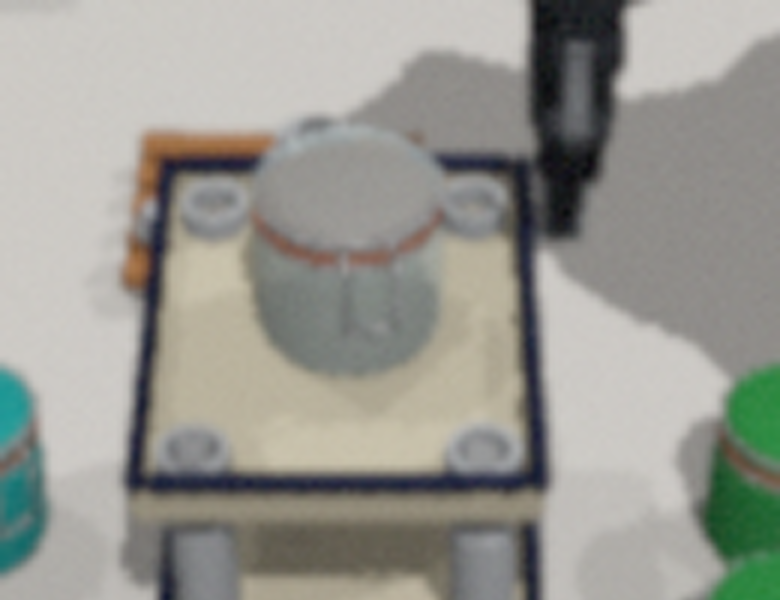

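View pics/k1t.png

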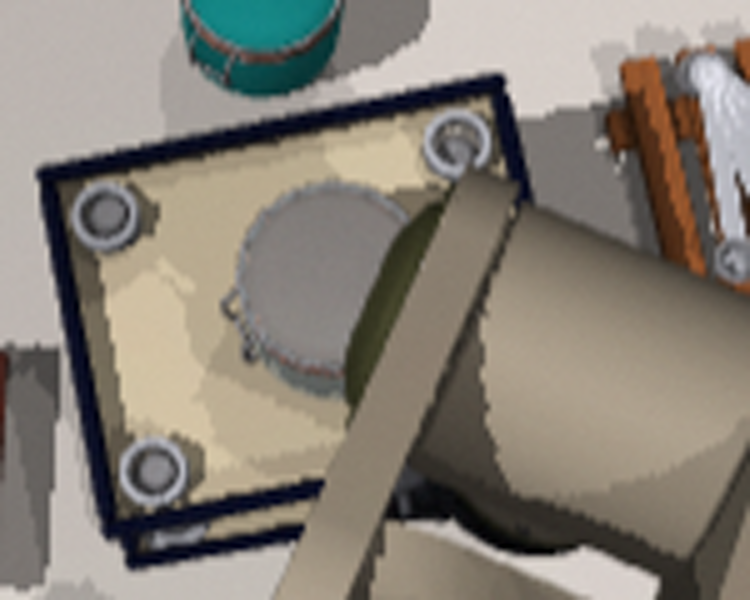

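```bash
cat > full.py <<'E'
from edge import *
OFF=np.array([0,2.75])
def P6(v,L):
    # x,y,yaw,z, roll slope: dz/dy, dz/dx
    W=pose(v[0],v[1],v[2],L); n=v[4]*L[:,1]+v[5]*L[:,0]; W[:,2]=L[:,2]+v[3]+n
    # lateral shift of points above the underside
    c,s=np.cos(v[2]),np.sin(v[2]);lx,ly=-v[5]*L[:,2],-v[4]*L[:,2]
    W[:,0]+=c*lx-s*ly;W[:,1]+=s*lx+c*ly;return W
def edges6(img,n,v,segs,off,rng=3,N=20):
    g=img[:,:,0];out=[];C4=np.c_[np.array(CO)/1000.,np.full(4,.022)]
    ctr=proj(n,P6(v,np.array([[0,0,.022]])))[0]+off
    for (a,b),lo,hi in segs:
        for t in np.linspace(lo,hi,N):
            l=C4[a]*(1-t)+C4[b]*t;q=proj(n,P6(v,np.array([C4[a],C4[b],l])))+off
            d=q[1]-q[0];nn=np.array([-d[1],d[0]])/np.hypot(*d)
            if nn@(q[2]-ctr)<0: nn=-nn
            s=np.arange(-rng,rng+.01,.1);P=q[2]+s[:,None]*nn
            I=cv2.GaussianBlur(map_coordinates(g,[P[:,1],P[:,0]],order=3)[None],(0,0),3)[0];G=np.gradient(I);k=np.argmax(G[3:-3])+3
            if G[k]>1 and 5<k<len(s)-6: out.append((n,l,nn,q[2]+s[k]*nn,off))
    return out
def full(v,T,Sd,ts,ss,it=4,rng=4):
    for i in range(it):
        e=edges6(T,"top",v,ts,np.zeros(2),rng)+edges6(Sd,"side",v,ss,OFF,rng)
        def r(x):
            o=[]
            for n in("top","side"):
                q=[a for a in e if a[0]==n]
                if not q: continue
                u=proj(n,P6(x,np.array([a[1] for a in q])))
                o+=[(u[j]+a[4]-a[3])@a[2] for j,a in enumerate(q)]
            return np.array(o)
        s=least_squares(r,v,x_scale=[.01,.01,.05,.01,.05,.05],loss="soft_l1",f_scale=.3);v=s.x
    RK=[.5566,-.0315,.151]
    H=P6(v,np.c_[HX,np.zeros(4)])
    c,s_=np.cos(RK[2]),np.sin(RK[2]);d=H[:,:2]-RK[:2];h=np.c_[c*d[:,0]+s_*d[:,1],-s_*d[:,0]+c*d[:,1]]-HX
    print("pose",np.round(v*1000,1),"rms",round(float(np.sqrt(np.mean(r(v)**2))),2),len(e))
    for k in range(4): print(" sock",k,"hole rel",np.round(h[k]*1000,1),"z",round(H[k,2]*1000,1))
    return v
ALL=[((0,1),.03,.97),((3,0),.03,.97),((1,2),.03,.97),((2,3),.03,.97)]
LEFT=[((0,1),.03,.97),((3,0),.03,.97),((1,2),.02,.25),((2,3),.6,.97)]
RIGHT=[((0,1),.55,.97),((1,2),.03,.97),((2,3),.03,.45)]
SIDE=[((0,1),.05,.95),((2,3),.05,.95),((3,0),.05,.95),((1,2),.04,.15),((1,2),.85,.96)]
E
python3 - <<'E'
from full import *
d=np.load("avg0.npz");full(np.array([.5424,-.035,.1309,.127,0,0]),d["top"],d["side"],ALL,SIDE)
t=np.load("t4.npy");s=avg("side",2);np.save("s4.npy",s)
full(np.array([.5592,-.0269,.165,.119,-.07,0]),t,s,LEFT,SIDE)
E
```

```text
pose [542.7 -35.3 129.5 127.6 -13.7   1.6] rms 0.39 180
 sock 0 hole rel [-15.9  -0.4] z 128.6
 sock 1 hole rel [-12.7  -0.5] z 126.5
 sock 2 hole rel [-15.9  -2.8] z 128.8
 sock 3 hole rel [-12.7  -2.8] z 126.7
pose [560.3 -27.1 173.2 119.5 -77.3 -22.4] rms 0.49 179
 sock 0 hole rel [6.  2.6] z 126.5
 sock 1 hole rel [2.7 2.5] z 114.9
 sock 2 hole rel [6. 5.] z 124.1
 sock 3 hole rel [2.7 5. ] z 112.5
```

Run:
```python
from full import *
t=np.load("t4.npy");v=np.array([.5603,-.0271,.1732,.1195,-.0773,-.0224]);RK=[.5566,-.0315,.151]
S=22;tiles=[]
th=np.linspace(0,2*np.pi,60)
for k in(2,3):
    u=proj("top",P6(v,np.array([[*HX[k],.008]])))[0];M=np.array([[S,0,190-S*u[0]],[0,S,190-S*u[1]]],float)
    c=np.clip(cv2.warpAffine(t,M,(380,380),flags=cv2.INTER_CUBIC)*1.5,0,255).astype(np.uint8)[:,:,::-1].copy()
    def D(q,col): cv2.polylines(c,[(q*S+M[:,2]).astype(np.int32)],True,col,1)
    for r,z,col in((.0145,.016,(0,255,0)),(.0105,0,(0,0,255))):
        D(proj("top",P6(v,np.c_[HX[k][0]+r*np.cos(th),HX[k][1]+r*np.sin(th),np.full(60,z)])),col)
    for lx,ly,col in((2,2,(255,255,0)),(2,6,(255,0,255)),(6,4,(0,255,255))):
        D(proj("top",pose(*RK,np.c_[HX[k][0]+lx/1000+.0065*np.cos(th),HX[k][1]+ly/1000+.0065*np.sin(th),np.full(60,.127)])),col)
    tiles.append(c)
cv2.imwrite("pics/k2.png",np.hstack(tiles))
```

```text
(no output)
```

View pics/k2.png

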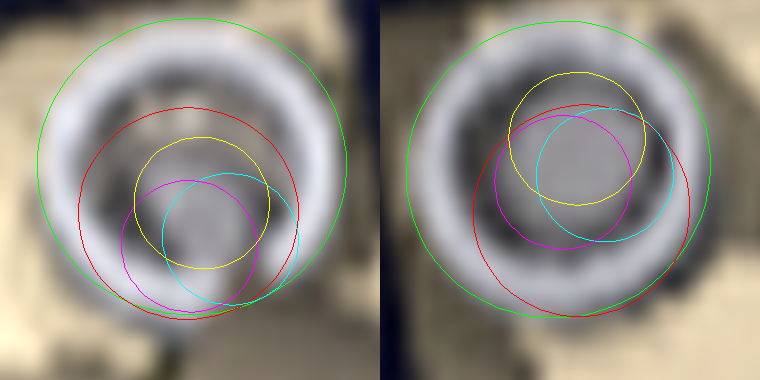

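{"method": "move_arm", "body": {
  "moves": [
    [-6, 0, 0, 0],
    [-9, 0, -15, 0],
    [-9, -20, -40, 0],
    [-9, -60, -40, 0],
    [-9, -100, -40, -0.02],
    [-9, -140, -40, -0.04],
    [20, -155, -40, -0.055],
    [55, -155, -40, -0.055],
    [82, -155, -40, -0.055],
    [82, -155, -40, -0.055]
  ],
  "grip": 0.7
}}

```text
time_s: 23.05
position: [0.5469, 0.0675, 0.1752]
tool_rot: [[0.985, 0.172, 0.003], [0.172, -0.985, 0.0], [0.003, 0.001, -1.0]]
ft_force: [-0.9, 0.2, -0.2]
grip_width: 0.0255
```

```bash
cat > rt.py <<'E'
from full import *
import sys
name=sys.argv[1];v=np.array([float(q) for q in sys.argv[2:8]]);socks=[int(c) for c in sys.argv[8]];ts=RIGHT if sys.argv[9]=="R" else LEFT
t=avg("top",2);s=avg("side",2)
v=full(v,t,s,ts,SIDE if len(sys.argv)<11 else eval(sys.argv[10]))
RK=[.5566,-.0315,.151];S=20;tiles=[];th=np.linspace(0,2*np.pi,60)
for k in socks:
    u=proj("top",P6(v,np.array([[*HX[k],.008]])))[0];M=np.array([[S,0,180-S*u[0]],[0,S,180-S*u[1]]],float)
    c=np.clip(cv2.warpAffine(t,M,(360,360),flags=cv2.INTER_CUBIC)*1.5,0,255).astype(np.uint8)[:,:,::-1].copy()
    def D(q,col): cv2.polylines(c,[(q*S+M[:,2]).astype(np.int32)],True,col,1)
    for r,z,col in((.0145,.016,(0,255,0)),(.0105,0,(0,0,255))):
        D(proj("top",P6(v,np.c_[HX[k][0]+r*np.cos(th),HX[k][1]+r*np.sin(th),np.full(60,z)])),col)
    D(proj("top",pose(*RK,np.c_[HX[k][0]+.0065*np.cos(th),HX[k][1]+.0065*np.sin(th),np.full(60,.127)])),(255,255,0))
    cv2.putText(c,str(k),(5,20),0,.6,(255,255,255),1);tiles.append(c)
cv2.imwrite(f"pics/{name}.png",np.hstack(tiles))
o=env.observe();print(round(o["time_s"],2),np.round(o["position"]*1000,1),np.round(o["ft_force"],1))
E
python3 rt.py l1 .5603 -.0271 .1732 .1195 -.0773 -.0224 20 R "[((0,1),.05,.9),((2,3),.1,.9),((3,0),.05,.3),((3,0),.7,.95)]"; python3 look.py l1s
```

```text
pose [560.6 -28.5 150.1 106.1  30.4  20.5] rms 0.3 139
 sock 0 hole rel [4.3 2.4] z 102.7
 sock 1 hole rel [4.4 2.4] z 107.3
 sock 2 hole rel [4.3 2.3] z 105.0
 sock 3 hole rel [4.4 2.3] z 109.5
23.25 [543.5  67.2 175.4] [-0.2 -0.5 -0.1]
23.25 [543.5  67.2 175.4] F [-0.2 -0.5 -0.1] T [0.03 0.03 0.04] yaw 0.1725
```

View pics/l1.png

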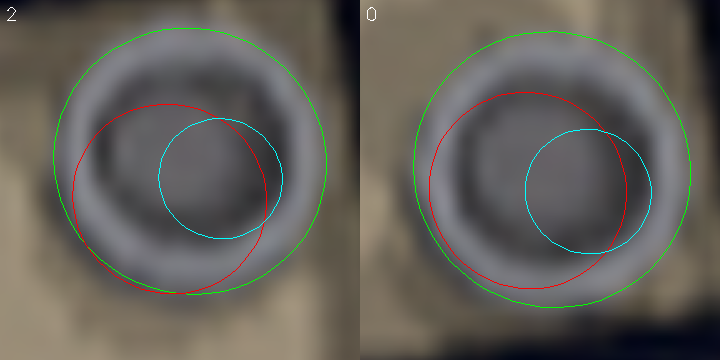

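View pics/l1s.png

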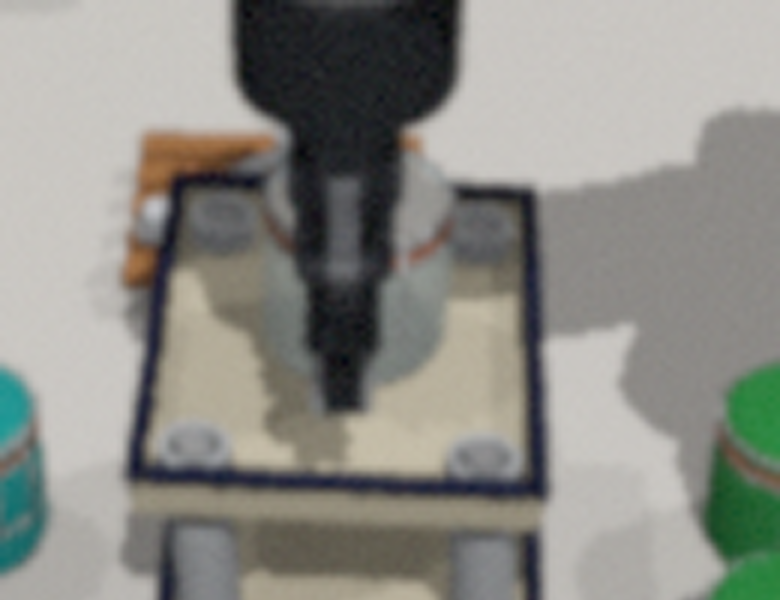

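All four corners have dropped; the tray now lies at about z = 105–110 mm, so it is hanging on the buttons, and yaw is aligned. Next I press in the middle of the +y rim with the fingers shut.

{"method": "move_arm", "body": {
  "moves": [
    [2.5, 1, 0, 0.022],
    [2.5, 1, 5, 0.022],
    [2.5, 1, 15, 0.022],
    [2.5, 1, 27, 0.022],
    [2.5, 1, 36, 0.022],
    [2.5, 1, 40, 0.022],
    [2.5, 1, 40, 0.022]
  ],
  "grip": 1.0
}}

```text
time_s: 24.0
position: [0.5464, 0.0668, 0.1343]
tool_rot: [[0.989, 0.15, -0.001], [0.15, -0.989, 0.0], [-0.001, -0.0, -1.0]]
ft_force: [-0.1, -0.2, 0.7]
grip_width: 0.0003
```

{"method": "move_arm", "body": {
  "moves": [
    [0, 0, 1, 0],
    [0, 0, 2, 0],
    [0, 0, 3, 0],
    [0, 0, 4, 0],
    [0, 0, 4, 0]
  ]
}}

```text
time_s: 24.5
position: [0.547, 0.0669, 0.1317]
tool_rot: [[0.989, 0.15, 0.001], [0.15, -0.989, 0.0], [0.001, 0.0, -1.0]]
ft_force: [0.3, 1.1, 2.4]
grip_width: 0.0002
```

{"method": "move_arm", "body": {
  "moves": [
    [0, 0, 0.7, 0],
    [0, 0, 1.4, 0],
    [0, 0, 1.4, 0]
  ]
}}

```text
time_s: 24.8
position: [0.547, 0.0669, 0.1304]
tool_rot: [[0.989, 0.15, 0.001], [0.15, -0.989, 0.0], [0.001, 0.0, -1.0]]
ft_force: [-1.5, 0.6, 6.2]
grip_width: 0.0002
```

{"method": "move_arm", "body": {
  "moves": [
    [0, 0, 0.7, 0],
    [0, 0, 1.4, 0],
    [0, 0, 1.4, 0]
  ]
}}

```text
time_s: 25.1
position: [0.5471, 0.067, 0.1289]
tool_rot: [[0.989, 0.15, 0.002], [0.15, -0.989, 0.0], [0.002, -0.0, -1.0]]
ft_force: [-0.1, 1.7, 5.1]
grip_width: 0.0
```

{"method": "move_arm", "body": {
  "moves": [
    [0, 0, 0.7, 0],
    [0, 0, 1.4, 0],
    [0, 0, 2, 0],
    [0, 0, 2, 0]
  ]
}}

```text
time_s: 25.5
position: [0.5471, 0.0671, 0.1269]
tool_rot: [[0.989, 0.15, 0.002], [0.15, -0.989, 0.0], [0.002, -0.0, -1.0]]
ft_force: [1.3, 3.1, 3.8]
grip_width: -0.0001
```

{"method": "move_arm", "body": {
  "moves": [
    [0, 0, 0.7, 0],
    [0, 0, 1.4, 0],
    [0, 0, 2, 0],
    [0, 0, 2, 0]
  ]
}}

```text
time_s: 25.9
position: [0.5472, 0.0671, 0.1249]
tool_rot: [[0.989, 0.15, 0.002], [0.15, -0.989, 0.0], [0.002, -0.0, -1.0]]
ft_force: [-0.4, 3.2, 5.0]
grip_width: 0.0001
```

```bash
python3 rt.py m1 .5606 -.0285 .150 .106 -.03 .01 20 R "[((0,1),.05,.9),((2,3),.1,.9),((3,0),.05,.3),((3,0),.7,.95)]"; python3 look.py m1s
```

```text
pose [560.7 -29.1 150.1 102.3 -11.   15.9] rms 0.3 139
 sock 0 hole rel [4.3 1.8] z 102.2
 sock 1 hole rel [4.5 1.8] z 100.6
 sock 2 hole rel [4.3 1.7] z 104.0
 sock 3 hole rel [4.5 1.7] z 102.4
26.1 [547.2  67.1 124.9] [-0.   2.5  6.8]
26.1 [547.2  67.1 124.9] F [-0.   2.5  6.8] T [ 0.47 -0.07  0.  ] yaw 0.1508
```

View pics/m1s.png

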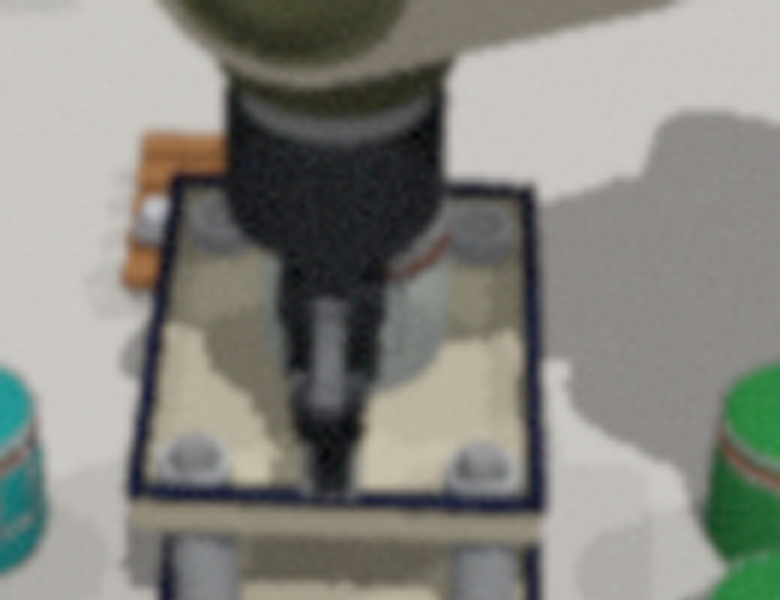

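{"method": "move_arm", "body": {
  "moves": [
    [0, 0, 1, 0],
    [0, 0, 2, 0],
    [0, 0, 3, 0],
    [0, 0, 4, 0],
    [0, 0, 4, 0]
  ]
}}

```text
time_s: 26.65
position: [0.5471, 0.067, 0.1207]
tool_rot: [[0.989, 0.15, 0.002], [0.15, -0.989, 0.0], [0.002, -0.0, -1.0]]
ft_force: [1.5, 2.0, 4.2]
grip_width: -0.0003
```

{"method": "move_arm", "body": {
  "moves": [
    [0, 0, 1, 0],
    [0, 0, 2, 0],
    [0, 0, 3, 0],
    [0, 0, 4, 0],
    [0, 0, 4, 0]
  ]
}}

```text
time_s: 27.15
position: [0.5463, 0.0667, 0.1157]
tool_rot: [[0.989, 0.15, -0.002], [0.15, -0.989, -0.0], [-0.002, -0.0, -1.0]]
ft_force: [-0.2, -0.0, 0.3]
grip_width: -0.0002
```

{"method": "move_arm", "body": {
  "moves": [
    [0, 0, 1, 0],
    [0, 0, 2, 0],
    [0, 0, 3, 0],
    [0, 0, 3.5, 0],
    [0, 0, 3.5, 0]
  ]
}}

```text
time_s: 27.65
position: [0.5467, 0.0668, 0.1127]
tool_rot: [[0.989, 0.15, -0.0], [0.15, -0.989, -0.0], [-0.0, -0.0, -1.0]]
ft_force: [-0.1, 0.7, -0.8]
grip_width: -0.0002
```

```bash
python3 rt.py m2 .5606 -.0285 .150 .099 -.06 .01 20 R "[((0,1),.05,.9),((2,3),.1,.9),((3,0),.05,.3),((3,0),.7,.95)]"; python3 look.py m2s
```

```text
pose [560.4 -29.2 151.1  93.8 -55.2   2.6] rms 0.26 139
 sock 0 hole rel [4.1 1.7] z 97.8
 sock 1 hole rel [4.1 1.7] z 89.5
 sock 2 hole rel [4.1 1.7] z 98.1
 sock 3 hole rel [4.1 1.7] z 89.8
27.85 [546.7  66.8 112.9] [ 0.4  0.1 -0.2]
27.85 [546.7  66.8 112.9] F [ 0.4  0.1 -0.2] T [-0.02 -0.02 -0.01] yaw 0.1508
```

View pics/m2s.png

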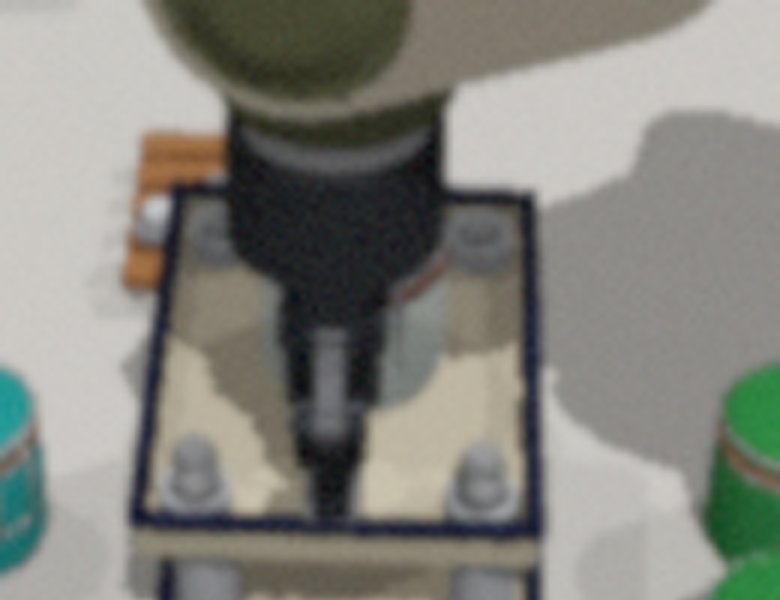

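{"method": "move_arm", "body": {
  "moves": [
    [0, 0, -30, 0],
    [0, 0, -70, 0],
    [0, 10, -95, 0],
    [0, 50, -95, 0],
    [0, 95, -95, 0],
    [0, 140, -95, 0],
    [-1, 180, -95, 0],
    [-1, 193, -92, 0],
    [-1, 193, -60, 0],
    [-1, 193, -30, 0],
    [-1, 193, -13, 0],
    [-1, 193, -13, 0]
  ]
}}

```text
time_s: 29.1
position: [0.5736, -0.1233, 0.1237]
tool_rot: [[0.989, 0.151, -0.004], [0.151, -0.989, 0.002], [-0.004, -0.003, -1.0]]
ft_force: [0.4, 0.6, 0.6]
grip_width: 0.0005
```

{"method": "move_arm", "body": {
  "moves": [
    [0, 0, 1, 0],
    [0, 0, 2, 0],
    [0, 0, 3, 0],
    [0, 0, 4, 0],
    [0, 0, 4, 0]
  ]
}}

```text
time_s: 29.6
position: [0.5747, -0.1241, 0.122]
tool_rot: [[0.989, 0.15, 0.0], [0.15, -0.989, -0.0], [0.0, 0.0, -1.0]]
ft_force: [-0.9, -0.0, 0.3]
grip_width: 0.0001
```

{"method": "move_arm", "body": {
  "moves": [
    [0, 0, 1, 0],
    [0, 0, 2, 0],
    [0, 0, 3, 0],
    [0, 0, 3, 0]
  ]
}}

```text
time_s: 30.0
position: [0.5746, -0.1241, 0.1186]
tool_rot: [[0.989, 0.15, -0.0], [0.15, -0.989, 0.0], [-0.0, -0.0, -1.0]]
ft_force: [0.2, -0.7, -0.8]
grip_width: -0.0003
```

{"method": "move_arm", "body": {
  "moves": [
    [0, 0, 1, 0],
    [0, 0, 2, 0],
    [0, 0, 2.5, 0],
    [0, 0, 2.5, 0]
  ]
}}

```text
time_s: 30.4
position: [0.5746, -0.1242, 0.1162]
tool_rot: [[0.989, 0.15, -0.0], [0.15, -0.989, 0.0], [-0.0, -0.0, -1.0]]
ft_force: [0.3, -0.0, 0.8]
grip_width: 0.0001
```

```bash
python3 look.py n1 1; python3 rt.py n1x .5604 -.0292 .151 .094 -.03 .0 31 L
```

```text
30.4 [ 574.6 -124.2  116.2] F [ 0.3 -0.   0.8] T [ 0.   -0.04  0.01] yaw 0.1507
pose [559.3 -28.3 151.   91.7 -14.    1.3] rms 0.89 168
 sock 0 hole rel [3.2 2.8] z 92.7
 sock 1 hole rel [3.2 2.8] z 90.6
 sock 2 hole rel [3.2 2.8] z 92.8
 sock 3 hole rel [3.2 2.8] z 90.7
30.7 [ 574.7 -124.2  116.4] [-0.3 -0.6  0.2]
```

View pics/n1.png

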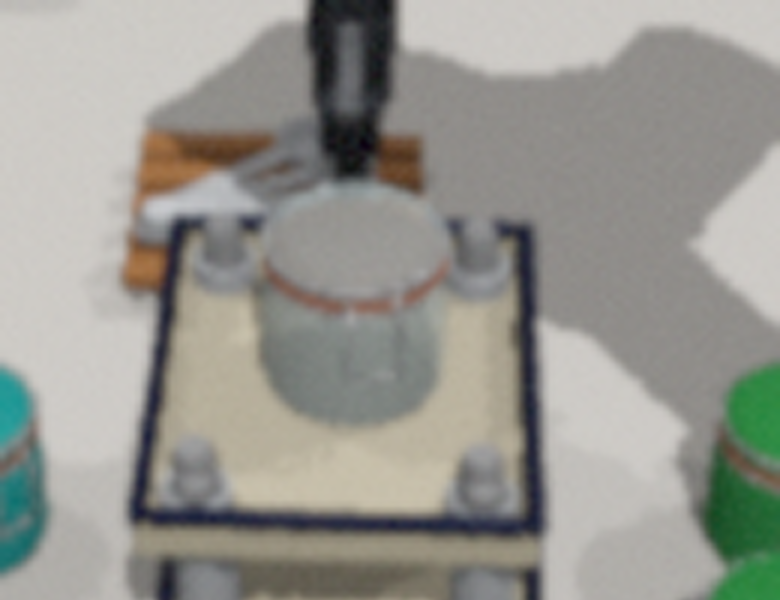

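View pics/n1t.png

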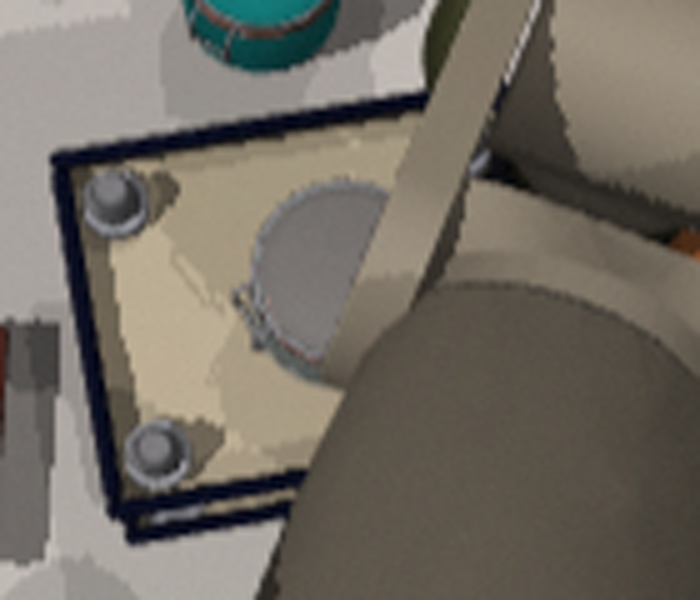

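{"method": "move_arm", "body": {
  "moves": [
    [0, 0, 1, 0],
    [0, 0, 2, 0],
    [0, 0, 3, 0],
    [0, 0, 4, 0],
    [0, 0, 4, 0]
  ]
}}

```text
time_s: 31.2
position: [0.5747, -0.1242, 0.1126]
tool_rot: [[0.989, 0.15, 0.0], [0.15, -0.989, -0.0], [0.0, 0.0, -1.0]]
ft_force: [-0.2, 0.5, 3.1]
grip_width: -0.0003
```

{"method": "move_arm", "body": {
  "moves": [
    [0, 0, 0.5, 0],
    [0, 0, 1, 0],
    [0, 0, 1.3, 0],
    [0, 0, 1.3, 0]
  ]
}}

```text
time_s: 31.6
position: [0.5749, -0.1244, 0.1124]
tool_rot: [[0.989, 0.15, 0.001], [0.15, -0.989, -0.001], [0.001, 0.001, -1.0]]
ft_force: [-3.3, -0.3, 11.1]
grip_width: 0.0001
```

{"method": "move_arm", "body": {
  "moves": [
    [0, 0, 0.5, 0],
    [0, 0, 0.9, 0],
    [0, 0, 0.9, 0]
  ]
}}

```text
time_s: 31.9
position: [0.575, -0.1246, 0.1122]
tool_rot: [[0.989, 0.15, 0.002], [0.15, -0.989, -0.002], [0.002, 0.002, -1.0]]
ft_force: [-5.9, -1.1, 16.5]
grip_width: 0.0003
```

{"method": "move_arm", "body": {
  "moves": [
    [0, 0, -1.5, 0],
    [0, 0, -15, 0],
    [0, 0, -50, 0],
    [0, 0, -90, 0],
    [0, -20, -95, 0],
    [0, -60, -95, 0],
    [0, -105, -95, 0],
    [0, -150, -95, 0],
    [0, -185, -95, 0],
    [0, -191, -90, 0],
    [0, -191, -60, 0],
    [0, -191, -30, 0],
    [0, -191, -8, 0],
    [0, -191, -4, 0],
    [0, -191, -2, 0],
    [0, -191, -1.5, 0],
    [0, -191, -1.5, 0]
  ]
}}

```text
time_s: 33.6
position: [0.5451, 0.0642, 0.1123]
tool_rot: [[0.989, 0.15, -0.002], [0.15, -0.989, -0.0], [-0.002, 0.0, -1.0]]
ft_force: [-7.5, -0.4, 9.4]
grip_width: 0.0001
```

{"method": "move_arm", "body": {
  "moves": [
    [-0.5, 0, 0.3, 0],
    [-0.5, 0, 0.5, 0],
    [-0.5, 0, 0.5, 0]
  ]
}}

```text
time_s: 33.9
position: [0.5451, 0.0642, 0.1122]
tool_rot: [[0.989, 0.15, -0.0], [0.15, -0.989, -0.0], [-0.0, 0.0, -1.0]]
ft_force: [-6.2, -0.1, 12.2]
grip_width: 0.0001
```

{"method": "move_arm", "body": {
  "moves": [
    [0, 0, -2, 0],
    [0, 0, -20, 0],
    [0, 0, -60, 0],
    [0, 0, -105, 0],
    [-20, 15, -125, 0],
    [-50, 50, -125, 0],
    [-80, 90, -125, 0],
    [-110, 130, -125, 0],
    [-140, 170, -125, 0],
    [-170, 205, -125, 0],
    [-200, 240, -125, 0],
    [-230, 275, -125, 0],
    [-260, 310, -125, 0],
    [-290, 345, -125, 0],
    [-320, 380, -125, 0],
    [-345, 415, -125, 0],
    [-355, 430, -125, 0],
    [-355, 430, -125, 0]
  ]
}}

```text
time_s: 35.7
position: [0.2581, -0.4154, 0.2355]
tool_rot: [[0.989, 0.147, -0.0], [0.147, -0.989, 0.001], [-0.0, -0.001, -1.0]]
ft_force: [-0.4, 0.1, -0.1]
grip_width: -0.0002
```

```bash
sed -i 's/ts=RIGHT if sys.argv\[9\]=="R" else LEFT/ts={"R":RIGHT,"L":LEFT,"A":ALL}[sys.argv[9]]/' rt.py; python3 look.py z1 1; python3 rt.py z1x .5604 -.0292 .151 .090 0 0 31 A
```

```text
35.7 [ 258.1 -415.4  235.5] F [-0.4  0.1 -0.1] T [ 0.01 -0.04 -0.04] yaw 0.1478
pose [559.1 -29.1 145.1  91.4 -12.   -8.6] rms 0.59 179
 sock 0 hole rel [2.4 2.3] z 92.7
 sock 1 hole rel [3.3 2.3] z 90.9
 sock 2 hole rel [2.4 1.7] z 91.8
 sock 3 hole rel [3.3 1.7] z 90.0
36.0 [ 259.8 -412.8  236.3] [-1.3 -0.3 -0.3]
```

View pics/z1.png

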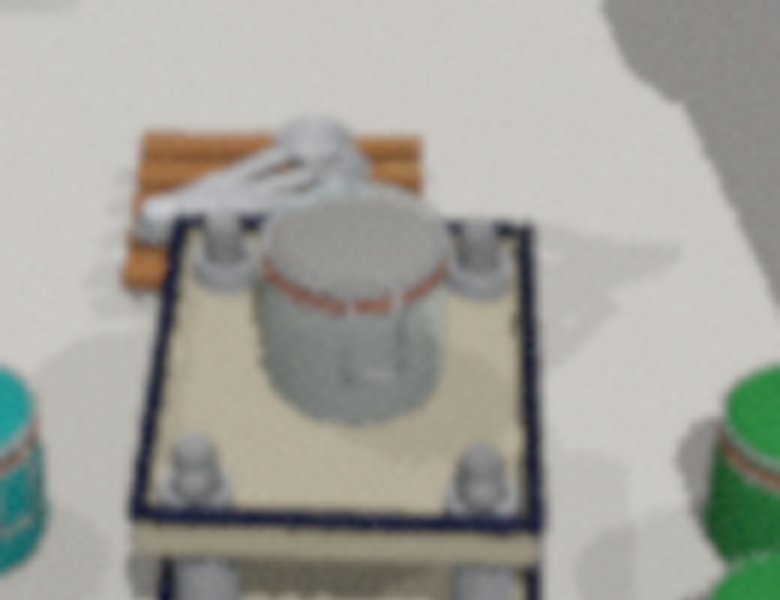

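View pics/z1t.png

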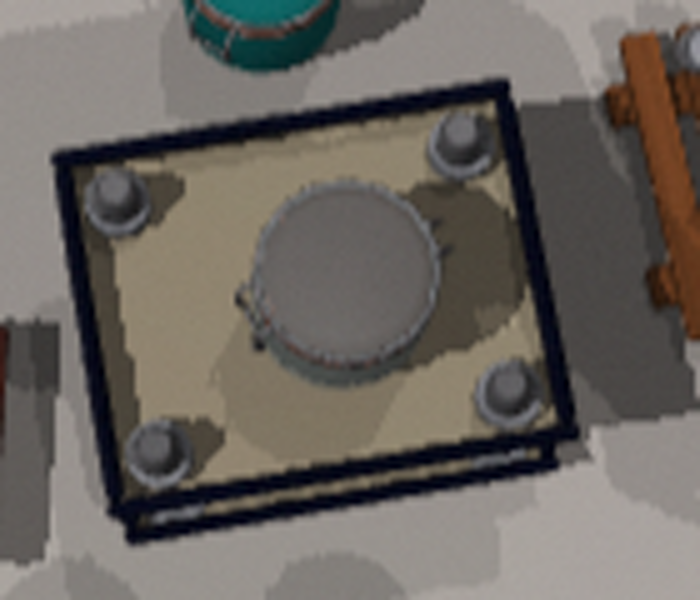

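Everything looks seated. The camera fit leaves about 1 mm doubt on the −x corners, so I'll do one firm touch there to check the height.

{"method": "move_arm", "body": {
  "moves": [
    [28, -34, 0, 0],
    [60, -72, 0, 0],
    [95, -114, 0, 0],
    [130, -156, 0, 0],
    [165, -198, 0, 0],
    [200, -240, 0, 0],
    [235, -282, 0, 0],
    [262, -315, 0, 0],
    [279, -336, 10, 0],
    [279, -336, 40, 0],
    [279, -336, 80, 0],
    [279, -336, 105, 0],
    [279, -336, 116, 0],
    [279, -336, 119, 0],
    [279, -336, 120, 0],
    [279, -336, 120, 0]
  ]
}}

```text
time_s: 37.6
position: [0.4851, -0.0399, 0.1172]
tool_rot: [[0.989, 0.15, 0.002], [0.15, -0.989, -0.001], [0.002, 0.001, -1.0]]
ft_force: [0.9, -0.9, -0.0]
grip_width: 0.0002
```

{"method": "move_arm", "body": {
  "moves": [
    [0, 0, 1, 0],
    [0, 0, 2, 0],
    [0, 0, 3, 0],
    [0, 0, 4, 0],
    [0, 0, 4, 0]
  ]
}}

```text
time_s: 38.1
position: [0.4846, -0.0398, 0.1125]
tool_rot: [[0.989, 0.15, 0.0], [0.15, -0.989, -0.0], [0.0, 0.0, -1.0]]
ft_force: [-1.6, -0.6, 4.0]
grip_width: 0.0003
```

{"method": "move_arm", "body": {
  "moves": [
    [0, 0, 0.5, 0],
    [0, 0, 1, 0],
    [0, 0, 1.3, 0],
    [0, 0, 1.3, 0]
  ]
}}

```text
time_s: 38.5
position: [0.4847, -0.0399, 0.1122]
tool_rot: [[0.989, 0.15, 0.001], [0.15, -0.989, -0.001], [0.001, 0.001, -1.0]]
ft_force: [-5.2, 0.1, 15.1]
grip_width: 0.0001
```

{"method": "move_arm", "body": {
  "moves": [
    [0, 0, -2, 0],
    [0, 0, -20, 0],
    [0, 0, -60, 0],
    [-5, 5, -100, 0],
    [-25, 30, -122, 0],
    [-60, 72, -122, 0],
    [-95, 114, -122, 0],
    [-130, 156, -122, 0],
    [-165, 198, -122, 0],
    [-200, 240, -122, 0],
    [-235, 282, -122, 0],
    [-262, 315, -122, 0],
    [-279, 336, -122, 0],
    [-279, 336, -122, 0],
    [-279, 336, -122, 0]
  ]
}}

```text
time_s: 40.0
position: [0.2586, -0.4142, 0.2323]
tool_rot: [[0.989, 0.148, -0.0], [0.148, -0.989, 0.001], [0.0, -0.001, -1.0]]
ft_force: [-0.3, 0.0, -0.5]
grip_width: 0.0002
```

```bash
python3 look.py z2 1
python3 - <<'E'
from vis import *
top_state("z2r",[.5591,-.0291,.148],.09,[.5566,-.0315,.151],[((0,1),.03,.97),((3,0),.03,.97),((1,2),.03,.97)],[((2,3),.05,.95)],[],n=2)
from rig import env
import numpy as np
for n in("mould","pot_stand","spoons","tin","jar"):
    print(n,[np.round(d["point"],1) for d in env.tip_of("top",n)[:4]])
E
```

```text
40.0 [ 258.6 -414.2  232.3] F [-0.3  0.  -0.5] T [ 0.02 -0.   -0.06] yaw 0.1489
tray [558.7 -29.1 146.3] rms 0.14 60Traceback (most recent call last):
  File "<stdin>", line 2, in <module>
  File "vis.py", line 14, in top_state
    x,r=fit([("top",e,0)],[*rk,.02],[0,1,2]);rk=list(x[:3])
        ~~~^^^^^^^^^^^^^^^^^^^^^^^^^^^^^^^^^
  File "edge.py", line 29, in fit
    s=least_squares(r,x0[free],x_scale=.01,loss="soft_l1",f_scale=.3);x0[free]=s.x;return x0,r(s.x)
    return func(*args, **kwargs)
    vector_fun = VectorFunction(
        fun_wrapped,
    ...<6 lines>...
        workers=workers
    )
    self._update_fun()
    ~~~~~~~~~~~~~~~~^^
    self.f = self.fun_wrapped(xp_copy(self.x))
             ~~~~~~~~~~~~~~~~^^^^^^^^^^^^^^^^^
    return np.atleast_1d(self.fun(x))
                         ~~~~~~~~^^^
    return self.f(x, *self.args, **self.kwargs)
           ~~~~~~^^^^^^^^^^^^^^^^^^^^^^^^^^^^^^
  File "edge.py", line 26, in r
    W=pose(p[0],p[1],p[2],np.array([a[0] for a in o]));W[:,2]+=p[3]+zo
  File "h.py", line 17, in pose
    return np.c_[x+c*L[:,0]-s*L[:,1],y+s*L[:,0]+c*L[:,1],L[:,2]]
                     ~^^^^^
IndexError: index 0 is out of bounds for axis 1 with size 0
```

View pics/z2.png

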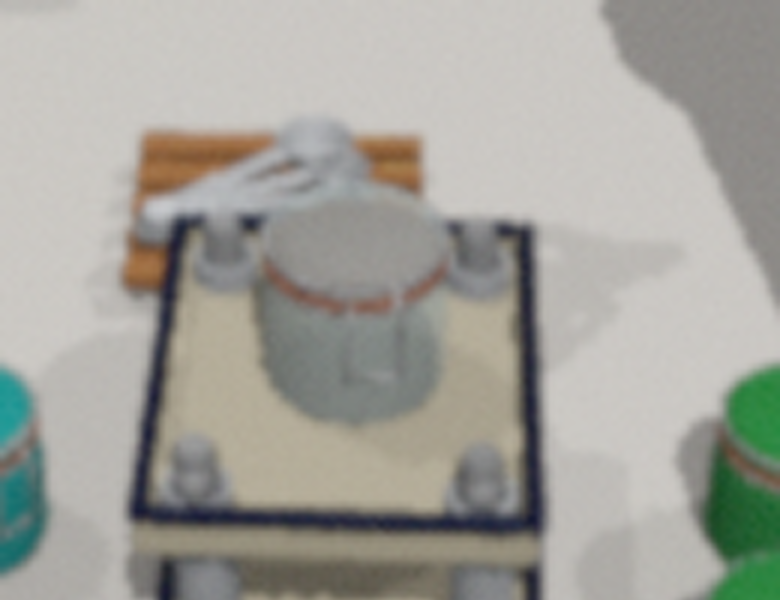

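The side view shows all four spigots standing through their collars, at about (195,465), (483,465), (222,240) and (478,240). The jar is upright near the middle at (357,310). I'm handing in.

```bash
python3 -c "
from rig import env
print(env.close_job(), env.observe()['time_s'])"
```

```text
the job is handed in; nothing more can be done
the job is handed in; nothing more can be done
```

The tray is fully home on all four posts with the jar still standing on it, and I handed the job in about 40 s into the 72 s allowed. I pinched the tray's +y rim and dragged it sideways to line the posts up. A push on the near (−x) rim then squared it, and all four sockets dropped over their posts. After that I pressed with closed fingers on the middle of the +y and −y rims, about 7 N at most in the readings as they passed the buttons. A final firm touch on the +y, −y and −x rims took about 12–17 N.

**Height check by touch:** the rim top read 112.2–112.5 mm on those three sides, against 112 mm expected when home. I did not touch the +x rim.

**Height check by camera:** the corner undersides came out at 90–93 mm, against 90 mm expected. The higher readings match the 1–2 mm error the side camera already showed before I started.

**What did not go to plan:**
- On the first drag the tray slipped about 0.03 rad in the grip, so I corrected it with the outside push.
- The side camera was about 2.7 pixels off vertically and had to be compensated.
- My last automatic re-fit of the rack and the position check of the other things failed in the script. I judged them by eye from the final side picture and the top view a few seconds earlier, and saw nothing shifted, though the tin is hidden under the tray and was not checked.

The largest level force I read was about 12 N, below the roughly 15 N that moves the rack.

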